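# Drive the forming plugs out of the brass collars

## Robot

A 6-joint arm with a two-finger parallel gripper is mounted at the origin on the work surface. World frame = base frame: x ahead of the robot, y to its left, z up, the work surface at z = 0. Lengths are in m, angles in rad, forces in N, time in s.
With the tool pointing down it reaches from about 0.225 to 0.875 m from the base axis. Payload 3.4 kg.
Tool frame: the origin (TCP) lies at the very end of the fingers, on their centre line; the grasp point (between the pads) lies 19 mm behind it; z points along the fingers, y is the line along which they close (so a half turn about z gives the same grasp; the last joint's range is limited). The gripper opens to 85 mm and grips with 20 to 120 N. Pads are 22 mm wide; open, the fingers measure 114 mm over their backs; the gripper's body (76 mm by 85 mm) begins 54 mm behind the grasp point. The pads swing forward as they close: fully open they stand 13 mm farther back than shut.
Start: joints at [-1.238, 0.276, 1.505, -0, 1.361, -0.121], TCP at [0.252, -0.517, 0.231] pointing down, gripper open.
Joint ranges: [-2.89, 2.89], [-0.75, 2.08], [0.22, 2.7], [-1.18, 4.32], [0.11, 2.71], [-2.7, 2.7]. Speed limits (rad/s): [2.57, 2.57, 3.14, 3.14, 3.14, 3.14].

## Interface

Orientations are given as a unit quaternion [w, x, y, z].
In Python, from rig import manip gives the robot as it stands. The module is installed in compiled form; this text tells all that it offers.
- The arm moves only by the tool play_rows, never from a script. Its argument "motion" is a list of rows, each a list of 5 numbers: the shift along the tool's x, y, z in units of 40 mm (1.0 is 40 mm), then the turn about the tool's z in units of 10 degrees (1.0 is 10 degrees), then the finger opening in mm, from 0 to 85.4. A call has 1 to 5 rows; each row is the pose to reach, as a shift and turn from the pose commanded when the call began, along the tool's axes at that moment; what a row does not reach only later rows make up. A row lasts 1/8 s, in which the tool goes at most 62.5 mm and 10.7 degrees, less where a joint would pass 70% of its speed; a pose out of reach is approached as far as the arm can. A call with a gripper value outside its range is refused whole. The fingers move at their own pace and stop on an object; "newtons" is the grip in N (left out, the last holds). Time passes only in rows, so rows that repeat a pose let the fingers close. It gives the time, the measured TCP pose, the force, the opening and the grip force at its end, in the units of the state.
- manip.get_state(): the state, without advancing time (a new reading comes with each control period).
- manip.get_image(name): name is "side" or "top" or "wrist"; returns a dict with "img" (420x560x3 uint8, red, green, blue), "range_z" (420x560 float32, m along the optical axis (not along the pixel's ray), 0 where there is no reading), "fx", "fy", "cx", "cy" (pixels), "D" ([k1, k2, p1, p2, k3] as OpenCV has them; the pictures are not rectified), "R" (3x3) and "t" (3): a world point X has camera coordinates R X + t. Camera axes: x right, y down, z forward; pixel columns grow to the right and rows downward; lengths in m; the calibration is good to about 2 mm. A picture is of the moment at which its call begins.
- manip.sign_off(): hands the job in; it is judged then, once.
The state is a dict: "clock": time; "qpos": joint angles; "qd": joint speeds; "effort": joint torques, N m; "position": TCP position; "ee_rot": TCP orientation; "contact_force": force on the tool from outside, world axes, zero at the start; "moment": the same for the moment, N m; "width": finger opening in m; "gripper_force": force on a finger pad.
Only numpy, scipy, OpenCV 4.12 (cv2) and the standard library are available. Lean on these libraries where they do the work, as an engineer would, in place of code of your own. Each camera call takes 0.05 s, during which the arm holds its last target. There are 200 camera calls.

## Task

Two or three brass collars stand on the bench with their wooden forming plugs still inside: lay each on its side, bedded in a groove of its own in the jig, the copper-banded lip end away from the tray and the plug still inside, and when all are in, swing the keeper bar fully across them. Then push the steel drift through each collar from the lip end until its plug drops out of the far end into the catch tray; a plug that stands loose on the bench goes into the tray too. Leave the collars under the closed keeper, lay the drift flat back on the cork mat and leave everything else on the bench alone.

Things in the scene. Friction and masses are not known exactly. Their poses are not given: they have to be found in the camera images.
- cradle: Fixed wooden jig, place and yaw vary. Origin on the bench in the middle of its grooves, z up. Base board 14 mm thick, local x -180..+115, y -72..+60 mm. Three grooves run along local y at local x -75, 0, +75 mm. Tubes bed in the grooves only, not between them. The -y side is open: the drift goes in there, towards +y, and plugs come out at +y.
- groove1 (a point): Centre of the first groove at the height of a bedded tube's axis (cradle local -75, 0, 52 mm); axes as the cradle's, groove along y. A groove is two round steel rails 10 mm thick, centres 29 mm apart and 30 mm above the bench, from y -53 to +49 mm.
- groove2 (a point): The same for the middle groove (cradle local 0, 0, 52 mm).
- groove3 (a point): The same for the third groove (cradle local +75, 0, 52 mm). At the +y end of each groove two steel stop posts (face at y = +49 mm, tops 58 mm above the bench, 30 mm clear between them) stop the tube but let its plug pass; at the -y end two lugs (face at y = -58 mm, tops 48 mm high, 30 mm clear) keep it from sliding out that way: lay the tube between them.
- tray (a point): Centre of the inner floor (5 mm above the bench) of the grey sheet-metal catch tray fixed to the jig behind the stops (cradle local 0, 126, 5 mm); same axes. Inside 240 mm (x) by 120 mm (y), walls 22 mm high (14 mm on the side of the stops); it runs along all three grooves.
- keeper (a joint): Keeper bar (turnbutton), steel, 16 mm wide, 260 mm long, turning level on a post at cradle local (-155, 0) mm, 76 to 85 mm above the bench (a bedded tube's top is at 73). 0 = parked along cradle +y; grows clockwise from above to its stop at 1.571 = along cradle +x, across all grooves at their middle. Light friction (0.06 N m), stays where left.
- keeper_knob (a point): Middle of the keeper's upright round wooden knob (14 mm diameter, from 85 to 120 mm above the bench; this point is at 102 mm), 120 mm from the pivot.
- mat: Flat cork mat 260 x 120 x 4 mm lying fixed on the bench, place for the drift. Origin under its centre, x along its length.
- drift: Loose steel drift, 0.4 kg: square handle 28 x 28 x 80 mm, and a round rod 12 mm thick, 150 mm long, out of its front along local x. Origin under the middle of the handle, on its underside; rod axis 14 mm above that, rod tip at x +190 mm, balance point at x +25 mm. Starts lying on the mat, rod roughly along the mat's x.
- tube1: Brass collar tube, loose, 0.35 kg, 42 mm outside diameter, 90 mm long; origin at its centre, z along its axis from lip end to mouth. Bore 30 mm, open at the mouth (+z); at the lip end (-z) an inward lip 6 mm thick leaves a 20 mm hole. A narrow copper band marks the lip end. Starts standing upright on the lip end. May be absent.
- plug1: Hardwood forming plug inside tube1: cylinder 26 mm in diameter, 36 mm long, 30 g, origin at its centre, z along its axis. It lies loose in the bore (2 mm clearance each side) against the lip, too big for the lip's hole; it can leave only by the mouth. If its tube is absent, it stands alone on the bench, loose.
- tube2: Brass collar tube, loose, 0.35 kg, 42 mm outside diameter, 90 mm long; origin at its centre, z along its axis from lip end to mouth. Bore 30 mm, open at the mouth (+z); at the lip end (-z) an inward lip 6 mm thick leaves a 20 mm hole. A narrow copper band marks the lip end. Starts standing upright on the lip end. May be absent.
- plug2: Hardwood forming plug inside tube2: cylinder 26 mm in diameter, 36 mm long, 30 g, origin at its centre, z along its axis. It lies loose in the bore (2 mm clearance each side) against the lip, too big for the lip's hole; it can leave only by the mouth. If its tube is absent, it stands alone on the bench, loose.
- tube3: Brass collar tube, loose, 0.35 kg, 42 mm outside diameter, 90 mm long; origin at its centre, z along its axis from lip end to mouth. Bore 30 mm, open at the mouth (+z); at the lip end (-z) an inward lip 6 mm thick leaves a 20 mm hole. A narrow copper band marks the lip end. Starts standing upright on the lip end. May be absent.
- plug3: Hardwood forming plug inside tube3: cylinder 26 mm in diameter, 36 mm long, 30 g, origin at its centre, z along its axis. It lies loose in the bore (2 mm clearance each side) against the lip, too big for the lip's hole; it can leave only by the mouth. If its tube is absent, it stands alone on the bench, loose.
- pot_a: Brass coffee pot, 150 mm tall; bystander, to be left alone. Origin under its middle.
- pot_b: Copper coffee pot, 130 mm tall; bystander, to be left alone. Origin under its middle.
- mortar: Dark iron mortar bowl, 100 mm across, 70 mm tall; bystander, to be left alone. Origin under its middle.
- hammer: Hammer lying on the bench, 260 mm long; bystander, to be left alone. Origin under its middle.
- cup: Small copper cup, 56 mm across, 50 mm tall; bystander, to be left alone. Origin under its middle.
- tin: Grey tin with a lid, 60 mm across, 45 mm tall; bystander, to be left alone. Origin under its middle.
- dish: Flat copper dish, 100 mm across, 20 mm tall; bystander, to be left alone. Origin under its middle.
Things that resemble listed ones, but are neither listed nor needed, are in the scene too. What is shaped like the tube2 but green or turquoise is not meant. What is shaped like the plug3 but black is not meant.

How it is judged:
By the outcome, as a careful person would: the job done as asked, in the order asked, and still so for the second after the job is handed in, with the robot touching nothing.
Of tube1, tube2, tube3 only 2 to 3 are there at a start; the rules pass over those that are not, and their reading is None.
At some moment in a run one of drift may be knocked a few centimetres aside while the robot is not near it.
It also fails if it takes over 200 s, if anything falls off the work surface, if the arm or the gripper's body presses on something with over 40 N, if the wrist force passes 120 N, or if a joint passes its speed limit or range.

## Working session

There is one attempt and no reset: what is moved stays moved. The work goes in short steps, Python scripts to look and compute and a tool call to move; the robot and the scene stay as the last step left them, time stands still between calls to the robot, and variables do not carry over. Pictures are saved under pics/ and viewed, at most 14 in all, crops included, and the job is handed in when it is done.

Besides the shell and the picture viewer there is one more tool, called as a command line: name --pt "numbers of a row" for each row, then --argument value for the rest. play_rows: Moves the arm, as the interface text tells. Its arguments: {"type":"object","properties":{"motion":{"type":"array","items":{"type":"array","items":{"type":"number"}}},"newtons":{"type":"number"}},"required":["motion"]}

```bash
mkdir -p pics; cat > h.py <<'E'
import numpy as np, cv2
from rig import manip
from scipy.spatial.transform import Rotation as Ro
def cap(n, save=None):
    d=manip.get_image(n)
    if save: cv2.imwrite('pics/'+save+'.png', d['img'][:,:,::-1])
    d['K']=np.array([[d['fx'],0,d['cx']],[0,d['fy'],d['cy']],[0,0,1.]]); d['D']=np.array(d['D'],float)
    d['R']=np.array(d['R']); d['t']=np.array(d['t']).ravel(); return d
def ray(d,uv):
    p=cv2.undistortPoints(np.array(uv,float).reshape(-1,1,2),d['K'],d['D']).reshape(-1,2)
    v=np.c_[p,np.ones(len(p))]@d['R']; return -d['R'].T@d['t'], v
def plane(d,uv,z):
    o,v=ray(d,uv); return o+v*((z-o[2])/v[:,2])[:,None]
def proj(d,X):
    return cv2.projectPoints(np.array(X,float).reshape(-1,1,3),cv2.Rodrigues(d['R'])[0],d['t'],d['K'],d['D'])[0].reshape(-1,2)
def tri(d1,uv1,d2,uv2):
    (o1,v1),(o2,v2)=ray(d1,uv1),ray(d2,uv2); out=[]
    for a,b in zip(v1,v2):
        s=np.linalg.lstsq(np.c_[a,-b],o2-o1,rcond=None)[0]; out.append((o1+s[0]*a+o2+s[1]*b)/2)
    return np.array(out)
def cloud(d):
    h,w=d['range_z'].shape; u,v=np.meshgrid(np.arange(w),np.arange(h))
    o,r=ray(d,np.c_[u.ravel(),v.ravel()]); return (o+r*d['range_z'].reshape(-1,1)).reshape(h,w,3)
def tool():
    s=manip.get_state(); q=s['ee_rot']; return np.array(s['position']), Ro.from_quat([q[1],q[2],q[3],q[0]]).as_matrix()
def go(X,xdir=None):
    """units to move: shift to world X, turn so tool x is parallel (mod 180) to world angle xdir"""
    p,M=tool(); s=M.T@(np.array(X)-p)/.04; t=None
    if xdir is not None:
        v=M.T@[np.cos(xdir),np.sin(xdir),0]; t=(np.degrees(np.arctan2(v[1],v[0]))+90)%180-90
        t/=10
    return np.round(s,2), t
E
python3 - <<'E'
from h import *
for n in ('top','side','wrist'):
    d=cap(n,n+'0'); print(n,(-d['R'].T@d['t']).round(3), d['R'][2].round(2), d['fx'])
s=manip.get_state(); print(s['clock'],s['position'],s['ee_rot'],s['width'])
E
```

```text
top [ 0.262 -0.055  1.596] [ 0.18  0.02 -0.98] 513.9699133641254
side [0.181 0.547 0.782] [ 0.34 -0.61 -0.71] 398.5866435949312
wrist [ 0.315 -0.486  0.372] [-0.25 -0.12 -0.96] 290.54436644602606
0.15 [ 0.25191804 -0.51645957  0.23064725] [-6.71641548e-04  9.74373345e-01  2.24935828e-01 -7.93589266e-05] 0.08567414162955765
```

View pics/top0.png

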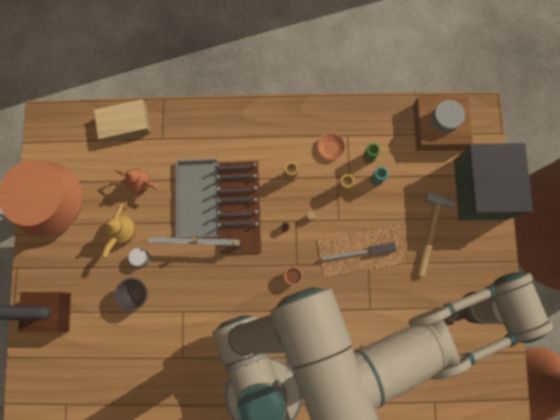

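View pics/side0.png

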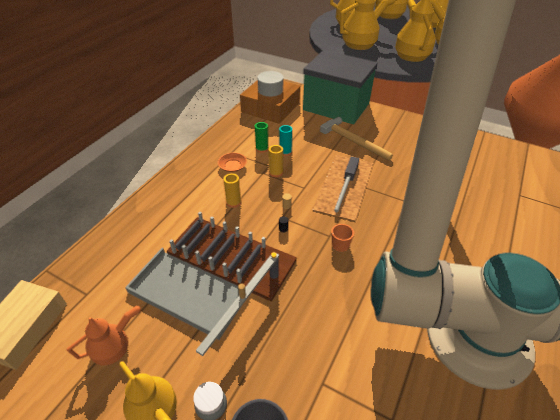

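```bash
python3 - <<'E'
from h import *
im=cv2.imread('pics/top0.png'); si=cv2.imread('pics/side0.png')
cv2.imwrite('pics/c1.png',np.hstack([cv2.resize(im[120:280,140:290],None,fx=2.6,fy=2.6,interpolation=cv2.INTER_CUBIC),cv2.resize(im[120:280,270:420],None,fx=2.6,fy=2.6,interpolation=cv2.INTER_CUBIC)]))
cv2.imwrite('pics/c2.png',cv2.resize(si[110:360,120:390],None,fx=2.2,fy=2.2,interpolation=cv2.INTER_CUBIC))
t=cap('top'); s=cap('side')
C=cloud(t); 
for n,(u,v) in dict(A=(291,169),B=(347,181),plug=(311,216),black=(285,227),green=(372,152),turq=(380,175)).items():
    c=C[v-14:v+15,u-14:u+15].reshape(-1,3); r=t['range_z'][v-14:v+15,u-14:u+15].ravel()>0
    c=c[r]; top=c[c[:,2]>.02]; zt=np.percentile(top[:,2],90); rim=top[top[:,2]>zt-.008]
    print(n,zt.round(3),rim.mean(0).round(4),((rim.min(0)+rim.max(0))/2).round(4),np.ptp(rim,0).round(3))
print(C[60:400:60,450:500:40,2])
E
```

```text
A 0.092 [ 0.6728 -0.0934  0.0897] [ 0.6729 -0.0939  0.092 ] [0.041 0.037 0.017]
B 0.092 [ 0.6304 -0.2629  0.0901] [ 0.6301 -0.263   0.0907] [0.041 0.041 0.012]
plug 0.04 [ 0.5364 -0.1539  0.0369] [ 0.5361 -0.1539  0.0376] [0.023 0.025 0.011]
black 0.041 [ 0.5035 -0.0731  0.0377] [ 0.503  -0.0733  0.0397] [0.023 0.025 0.012]
green 0.092 [ 0.728  -0.3436  0.0901] [ 0.7286 -0.3438  0.0907] [0.042 0.041 0.014]
turq 0.092 [ 0.6538 -0.3638  0.0903] [ 0.653  -0.3643  0.0916] [0.042 0.04  0.013]
[[-7.61404465e-01 -7.41828132e-01]
 [ 1.18540645e-01 -2.90547056e-03]
 [ 1.51979158e-03  1.62107987e-01]
 [ 6.34759017e-04  3.64133321e-03]
 [ 3.58210593e-03  5.35561642e-01]
 [ 6.69962325e-01 -3.85649337e-04]]
```

View pics/c1.png

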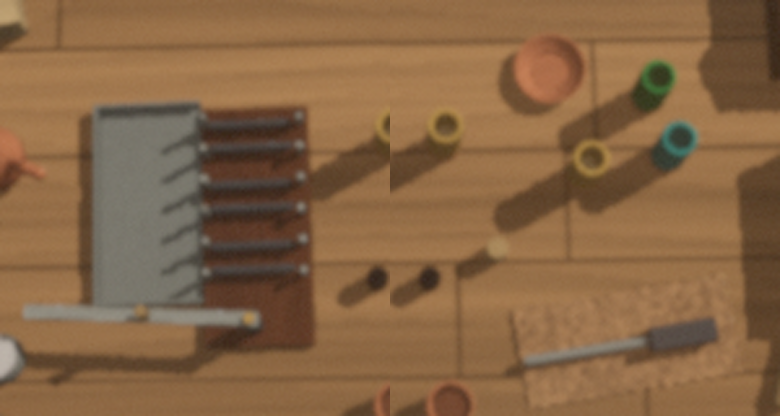

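View pics/c2.png

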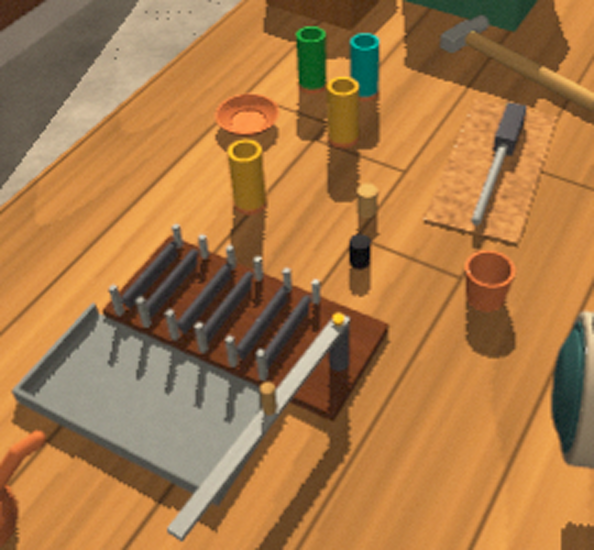

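Brass collars stand at top pixels (291,169) and (347,181), with a loose plug at (311,216). The look-alikes are green (372,152), turquoise (380,175) and black plug (285,227). So there are two tubes and one loose plug. The jig is at (175-260,160-253), with the keeper parked below it.

```bash
python3 - <<'E'
from h import *
t=cap('top')
c=lambda u,v:(140+u/2.6,120+v/2.6)
P=[(204,122),(204,147),(204,178),(206,211),(206,244),(207,271)]; L=[(299,117),(299,146),(301,177),(301,208),(303,239),(304,270)]
p=plane(t,[c(*a) for a in P],.058); l=plane(t,[c(*a) for a in L],.048)
print(p.round(3));print(l.round(3))
# fit local: posts x=+75+-19 ..., y=+53 ; lugs y=-62
x=np.array([94,56,19,-19,-56,-94])/1e3
A=np.r_[np.c_[x,np.full(6,.053)],np.c_[x,np.full(6,-.062)]]; B=np.r_[p,l][:,:2]
H=(A-A.mean(0)).T@(B-B.mean(0)); yaw=np.arctan2(H[0,1]-H[1,0],H[0,0]+H[1,1]); R=np.array([[np.cos(yaw),-np.sin(yaw)],[np.sin(yaw),np.cos(yaw)]])
o=B.mean(0)-R@A.mean(0); print('yaw',np.degrees(yaw),'o',o, (B-(A@R.T+o)).round(3).tolist())
print(go([.630,-.263,.15],yaw+np.pi/2))
E
```

```text
[[0.69  0.13  0.058]
 [0.659 0.13  0.058]
 [0.621 0.13  0.058]
 [0.581 0.127 0.058]
 [0.542 0.127 0.058]
 [0.51  0.125 0.058]]
[[0.697 0.017 0.048]
 [0.661 0.017 0.048]
 [0.623 0.015 0.048]
 [0.585 0.015 0.048]
 [0.548 0.013 0.048]
 [0.511 0.012 0.048]]
yaw 1.687926942405097 o [0.60225306 0.07610958] [[-0.005, -0.002], [0.003, -0.001], [0.002, 0.0], [-0.0, -0.002], [-0.003, -0.001], [0.003, -0.001], [-0.001, 0.0], [0.001, 0.001], [-0.0, 0.0], [0.0, 0.002], [-0.0, 0.001], [0.001, 0.001]]
(array([11.27, -1.56,  2.03]), np.float64(-6.568850144736008))
```

play_rows --pt "5.6 -0.8 1 -3 60" --pt "5.6 -0.8 1 -3 60" --pt "5.6 -0.8 1 -5 60" --pt "5.6 -0.8 1 -5 60" --pt "5.6 -0.8 1 -5 60"

```text
clock: 0.92
position: [0.4416, -0.3873, 0.1904]
ee_rot: [-0.001, 0.785, 0.619, 0.0]
contact_force: [-0.4, -0.5, -0.6]
width: 0.0601
gripper_force: 0.0
```

```bash
python3 - <<'E'
from h import *
print(tool()[0],manip.get_state()['width'],go([.630,-.263,.15],np.radians(91.7)))
E
```

```text
[ 0.44158856 -0.38731307  0.19038091] 0.06012299343533928 (array([4.12, 3.86, 1.01]), np.float64(-1.5198749681509767))
```

play_rows --pt "2 2 0.5 -1 60" --pt "4.12 3.86 0.6 -1.52 60" --pt "4.12 3.86 0.6 -1.52 60" --pt "4.12 3.86 0.6 -1.52 60" --pt "4.12 3.86 0.6 -1.52 60"

```text
clock: 1.55
position: [0.6312, -0.2649, 0.1662]
ee_rot: [-0.0, 0.698, 0.716, 0.0]
contact_force: [-1.4, 0.8, 0.3]
width: 0.0603
gripper_force: 0.0
```

```bash
python3 - <<'E'
from h import *
w=cap('wrist','w1'); t=cap('top')
p,M=tool();print(p,M[:,0],proj(w,[[.630,-.263,.09]]))
C=cloud(w);m=(abs(C[...,2]-.09)<.008)&(w['range_z']>0)&(np.hypot(C[...,0]-.63,C[...,1]+.263)<.04)
q=C[m];print(len(q),q.mean(0),((q.min(0)+q.max(0))/2),np.ptp(q,0))
C=cloud(t);q=C[(abs(C[...,2]-.09)<.008)&(np.hypot(C[...,0]-.63,C[...,1]+.263)<.04)];print(len(q))
print(go([.630,-.263,.036],np.radians(91.7)))
E
```

```text
[ 0.62877516 -0.26714893  0.16683713] [-2.19819471e-02  9.99758353e-01 -1.69589279e-04] [[275.91907392 216.14442713]]
1152 [ 0.63268654 -0.26137585  0.08841866] [ 0.6328498  -0.26179958  0.08659075] [0.04073483 0.04101255 0.00916739]
53
(array([0.1 , 0.04, 3.27]), np.float64(-0.04404387952030362))
```

View pics/w1.png

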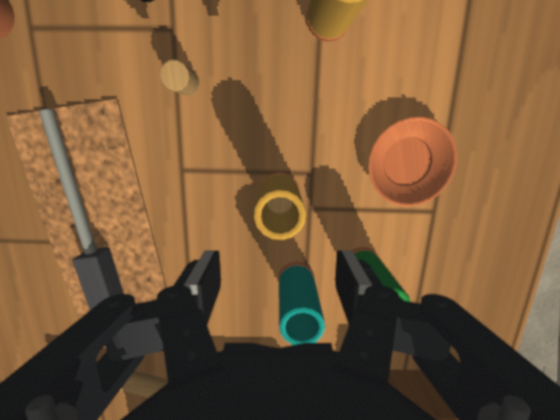

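play_rows --pt "0.1 0.08 1 0 60" --pt "0.1 0.08 2 0 60" --pt "0.1 0.08 3.2 0 60" --pt "0.1 0.08 3.2 0 60" --pt "0.1 0.08 3.2 0 40" --newtons 20

```text
clock: 2.28
position: [0.6327, -0.2647, 0.0412]
ee_rot: [0.001, 0.7, 0.714, 0.0]
contact_force: [0.2, 0.2, 0.7]
width: 0.0429
gripper_force: 0.0
```

play_rows --pt "0 0 0 0 38" --pt "0 0 0 0 38" --pt "0 0 0 0 38" --pt "0 0 0 0 38"

```text
clock: 2.78
position: [0.6331, -0.2642, 0.0413]
ee_rot: [0.002, 0.7, 0.715, 0.0]
contact_force: [-0.7, -1.7, 6.1]
width: 0.042
gripper_force: 21.5
```

play_rows --pt "0.2 -0.03 0 0 38" --pt "0.42 -0.05 0 0 38" --pt "0.42 0 -0.06 0 38" --pt "0.63 0 -0.06 0 38" --pt "0.85 0 -0.03 0 38"

```text
clock: 3.4
position: [0.632, -0.231, 0.042]
ee_rot: [0.002, 0.699, 0.715, -0.001]
contact_force: [-2.4, -6.9, 11.2]
width: 0.0417
gripper_force: 18.7
```

```bash
python3 - <<'E'
from h import *
s=cap('side'); p=proj(s,[[.633,-.23,.04]])[0].astype(int); print(p)
w=cap('wrist')
a=s['img'][p[1]-50:p[1]+50,p[0]-60:p[0]+60]
cv2.imwrite('pics/k1.png',np.hstack([cv2.resize(a,(504,420),interpolation=cv2.INTER_CUBIC),w['img'][:,130:420]])[:,:,::-1])
print(tool())
E
```

```text
[269 168]
(array([ 0.6318663 , -0.22980677,  0.04202943]), array([[-0.02249521,  0.99974622,  0.00120644],
       [ 0.99974236,  0.02249875, -0.00300337],
       [-0.00302976,  0.00113857, -0.99999476]]))
```

View pics/k1.png

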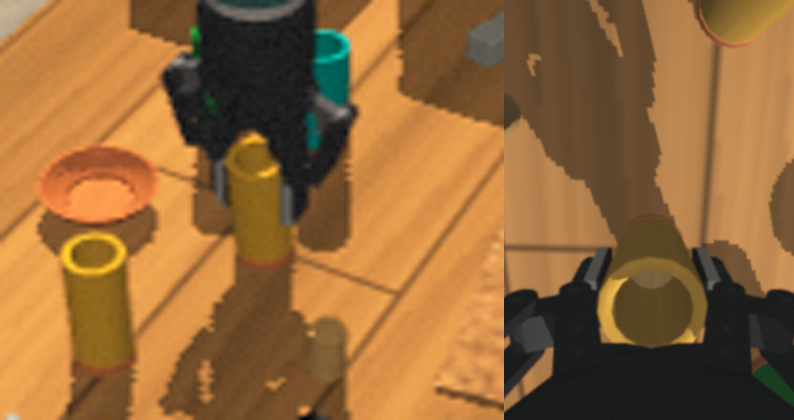

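play_rows --pt "-0.3 0 0 0 38" --pt "-0.6 0 -0.03 0 38" --pt "-0.85 0 -0.03 0 38" --pt "-0.85 0 -0.03 0 38" --pt "-0.85 0 -0.03 0 50"

```text
clock: 4.12
position: [0.6323, -0.2637, 0.0417]
ee_rot: [0.0, 0.7, 0.714, -0.0]
contact_force: [-0.2, 0.7, -0.4]
width: 0.0502
gripper_force: 0.0
```

play_rows --pt "0 0 0 0 55" --pt "0 0 -0.5 0 55" --pt "0 0 -1 0 55" --pt "0 0 -1 0 40" --pt "0 0 -1 0 38"

```text
clock: 4.75
position: [0.633, -0.264, 0.0844]
ee_rot: [0.002, 0.699, 0.715, 0.0]
contact_force: [-3.0, -0.9, 12.9]
width: 0.0405
gripper_force: 18.7
```

play_rows --pt "0 0 0 0 38" --pt "0 0 0 0 38" --pt "0 0 0 0 38"

```text
clock: 5.12
position: [0.6329, -0.264, 0.0844]
ee_rot: [0.002, 0.699, 0.715, 0.0]
contact_force: [-2.6, 0.1, 12.1]
width: 0.0401
gripper_force: 18.7
```

```bash
python3 - <<'E'
from h import *
t=cap('side');C=cloud(t);m=(abs(C[...,2]-.09)<.01)&(np.hypot(C[...,0]-.632,C[...,1]+.262)<.04);q=C[m];print(len(q),q.mean(0),q.max(0),q.min(0))
E
```

```text
127 [ 0.63188736 -0.25954872  0.08874635] [ 0.66344533 -0.24194001  0.09987663] [ 0.59645241 -0.28515622  0.08000423]
```

play_rows --pt "0.14 0 0 0 38" --pt "0.28 0 0 0 38" --pt "0.42 0 -0.02 0 38" --pt "0.57 0 -0.02 0 38" --pt "0.7 0 0 0 38"

```text
clock: 5.8
position: [0.6343, -0.2365, 0.0848]
ee_rot: [0.004, 0.7, 0.715, 0.001]
contact_force: [0.6, -0.2, 10.9]
width: 0.0401
gripper_force: 19.7
```

```bash
python3 - <<'E'
from h import *
s=cap('side'); p=proj(s,[[.633,-.24,.04]])[0].astype(int)
w=cap('wrist')
a=s['img'][p[1]-50:p[1]+50,p[0]-60:p[0]+60]
cv2.imwrite('pics/k2.png',np.hstack([cv2.resize(a,(504,420),interpolation=cv2.INTER_CUBIC),w['img'][:,130:420]])[:,:,::-1])
E
```

```text
(no output)
```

View pics/k2.png

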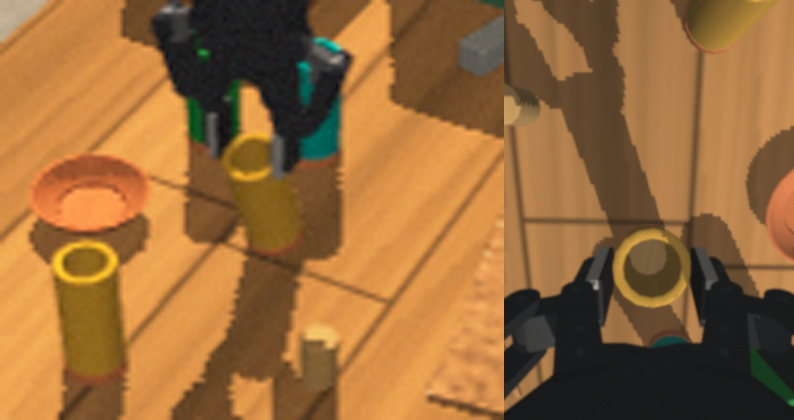

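play_rows --pt "0.22 0 0.02 0 38" --pt "0.44 0 0.05 0 38" --pt "0.71 0 0.15 0 38" --pt "0.97 0 0.27 0 38" --pt "1.2 0 0.43 0 38"

```text
clock: 6.52
position: [0.631, -0.1861, 0.0647]
ee_rot: [0.0, 0.7, 0.714, 0.001]
contact_force: [1.7, 3.6, 3.2]
width: 0.0403
gripper_force: 20.5
```

play_rows --pt "0.11 0 0.1 0 38" --pt "0.21 0 0.2 0 38" --pt "0.3 0 0.32 0 38" --pt "0.4 0 0.45 0 38" --pt "0.47 0 0.6 0 38"

```text
clock: 7.15
position: [0.6296, -0.1681, 0.0396]
ee_rot: [-0.001, 0.7, 0.715, -0.0]
contact_force: [0.3, 3.2, 1.5]
width: 0.0402
gripper_force: 21.3
```

```bash
python3 - <<'E'
from h import *
print(tool()[0])
s=cap('side'); p=proj(s,[[.633,-.21,.03]])[0].astype(int)
w=cap('wrist')
a=s['img'][p[1]-50:p[1]+50,p[0]-60:p[0]+60]
cv2.imwrite('pics/k3.png',np.hstack([cv2.resize(a,(504,420),interpolation=cv2.INTER_CUBIC),w['img'][:,130:420]])[:,:,::-1])
E
```

```text
[ 0.62962724 -0.16805581  0.03956344]
```

View pics/k3.png

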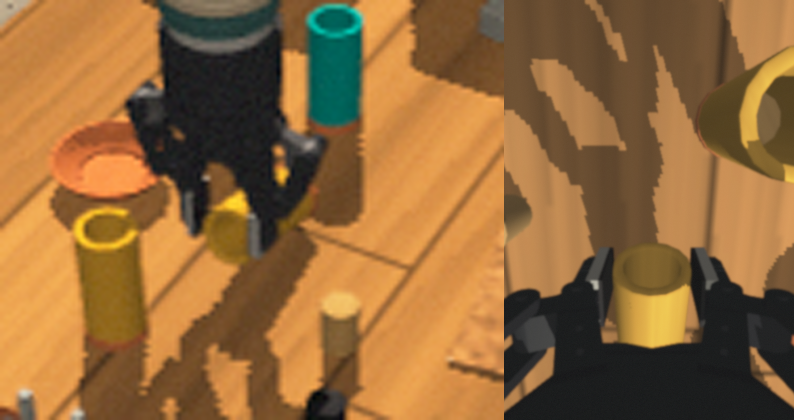

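play_rows --pt "0.08 0 0.2 0 38" --pt "0.16 0 0.4 0 38" --pt "0.18 0 0.5 0 38" --pt "0.18 0 0.5 0 46" --pt "0.18 0 0.5 0 50"

```text
clock: 7.88
position: [0.6305, -0.1622, 0.0207]
ee_rot: [0.001, 0.7, 0.714, -0.0]
contact_force: [0.6, 1.1, 0.8]
width: 0.0501
gripper_force: 0.5
```

```bash
python3 - <<'E'
from h import *
p=tool()[0];print(p)
for n in('side','top','wrist'):
    s=cap(n);C=cloud(s);hs=cv2.cvtColor(s['img'],cv2.COLOR_RGB2HSV)
    m=(s['range_z']>0)&(C[...,2]>.012)&(C[...,2]<.05)&(abs(C[...,0]-.63)<.035)&(C[...,1]>-.28)&(C[...,1]<-.12)&(hs[...,0]>15)&(hs[...,0]<32)&(hs[...,1]>140)
    q=C[m]; print(n,len(q),q.min(0).round(3),q.max(0).round(3),q.mean(0).round(3))
E
```

```text
[ 0.63046668 -0.16215403  0.02071972]
side 140 [ 0.613 -0.24   0.012] [ 0.655 -0.157  0.043] [ 0.634 -0.175  0.033]
top 24 [ 0.615 -0.241  0.026] [ 0.631 -0.19   0.049] [ 0.622 -0.214  0.036]
wrist 5896 [ 0.614 -0.211  0.012] [ 0.657 -0.159  0.042] [ 0.635 -0.178  0.035]
```

play_rows --pt "-0.5 0.05 0 0 52" --pt "-0.97 0.08 0 0 52" --pt "-0.97 0.08 0.35 0 52" --pt "-0.97 0.08 0.35 0 38" --pt "-0.97 0.08 0.35 0 38" --newtons 40

```text
clock: 8.65
position: [0.6326, -0.1991, 0.0051]
ee_rot: [-0.002, 0.7, 0.715, -0.001]
contact_force: [-0.1, -0.0, -4.3]
width: 0.0413
gripper_force: 40.9
```

play_rows --pt "0 0 0 0 38" --pt "0 0 0 0 38" --pt "0 0 -1 0 38" --pt "0 0 -2 0 38" --pt "0 0 -3 0 38"

```text
clock: 9.28
position: [0.6337, -0.1996, 0.1275]
ee_rot: [-0.0, 0.7, 0.715, -0.0]
contact_force: [1.0, -0.1, -4.6]
width: 0.0409
gripper_force: 42.1
```

```bash
python3 - <<'E'
from h import *
p,M=tool();print(p)
s=cap('wrist');C=cloud(s);hs=cv2.cvtColor(s['img'],cv2.COLOR_RGB2HSV)
m=(s['range_z']>0)&(C[...,2]>.1)&(abs(C[...,0]-.63)<.035)&(C[...,1]<-.10)&(hs[...,0]>15)&(hs[...,0]<32)&(hs[...,1]>140)
q=C[m]; print(len(q),q.min(0).round(3),q.max(0).round(3))
side=cap('side'); C=cloud(side);hs=cv2.cvtColor(side['img'],cv2.COLOR_RGB2HSV)
m=(side['range_z']>0)&(C[...,2]>.1)&(abs(C[...,0]-.63)<.035)&(C[...,1]<-.10)&(hs[...,0]>15)&(hs[...,0]<32)&(hs[...,1]>140)
q=C[m]; print(len(q),q.min(0).round(3),q.max(0).round(3))
a=np.radians(1.7);R=np.array([[np.cos(a),-np.sin(a)],[np.sin(a),np.cos(a)]])
for g in (-.075,0,.075): print(g,np.array([.6023,.0761])+R@[g,0])
top=cap('top')
cv2.imwrite('pics/k4.png',np.hstack([s['img'][:,130:420],side['img'][60:480,180:460]])[:,:,::-1])
E
```

```text
[ 0.63374054 -0.19957678  0.12751087]
13675 [ 0.612 -0.234  0.125] [ 0.656 -0.158  0.203]
334 [ 0.612 -0.23   0.13 ] [ 0.657 -0.157  0.203]
-0.075 [0.52733301 0.07387503]
0 [0.6023 0.0761]
0.075 [0.67726699 0.07832497]Traceback (most recent call last):
  File "<stdin>", line 12, in <module>
    return _nx.concatenate(arrs, 1, dtype=dtype, casting=casting)
           ~~~~~~~~~~~~~~~^^^^^^^^^^^^^^^^^^^^^^^^^^^^^^^^^^^^^^^
ValueError: all the input array dimensions except for the concatenation axis must match exactly, but along dimension 0, the array at index 0 has size 420 and the array at index 1 has size 360
```

play_rows --pt "1 0 -0.5 0 38" --pt "2.2 -0.4 -0.6 0 38" --pt "3.5 -0.7 -0.6 0 38" --pt "4.5 -0.7 -0.6 0 38" --pt "4.5 -0.7 -0.6 0 38"

```text
clock: 10.05
position: [0.6001, -0.0171, 0.1482]
ee_rot: [-0.002, 0.698, 0.716, -0.001]
contact_force: [1.2, -0.3, -5.1]
width: 0.0414
gripper_force: 42.1
```

```bash
python3 - <<'E'
from h import *
p,M=tool();print(p)
s=cap('wrist','w2')
a=np.radians(1.7);R=np.array([[np.cos(a),-np.sin(a)],[np.sin(a),np.cos(a)]])
L=[]
for g in(-75,0,75):
  for sx in(-19,19):
    for y,z in((53,58),(-62,48)): L.append([*(np.array([.6023,.0761])+R@[(g+sx)/1e3,y/1e3]),z/1e3])
print(np.c_[np.array(L),proj(s,L)].round(3))
im=s['img'].copy()
for q in proj(s,L): cv2.circle(im,(int(q[0]),int(q[1])),2,(255,0,0),-1)
cv2.imwrite('pics/k4.png',im[:,:,::-1])
E
```

```text
[ 0.60009148 -0.01712542  0.14818669]
[[5.07000e-01 1.26000e-01 5.80000e-02 1.51707e+02 1.68110e+01]
 [5.10000e-01 1.10000e-02 4.80000e-02 1.72219e+02 1.75114e+02]
 [5.45000e-01 1.27000e-01 5.80000e-02 2.04879e+02 1.57840e+01]
 [5.48000e-01 1.20000e-02 4.80000e-02 2.17092e+02 1.74861e+02]
 [5.82000e-01 1.29000e-01 5.80000e-02 2.57145e+02 1.51240e+01]
 [5.85000e-01 1.40000e-02 4.80000e-02 2.61081e+02 1.74656e+02]
 [6.20000e-01 1.30000e-01 5.80000e-02 3.11041e+02 1.48000e+01]
 [6.23000e-01 1.50000e-02 4.80000e-02 3.06399e+02 1.74489e+02]
 [6.57000e-01 1.31000e-01 5.80000e-02 3.63448e+02 1.48330e+01]
 [6.60000e-01 1.60000e-02 4.80000e-02 3.50496e+02 1.74369e+02]
 [6.95000e-01 1.32000e-01 5.80000e-02 4.16900e+02 1.52300e+01]
 [6.98000e-01 1.70000e-02 4.80000e-02 3.95587e+02 1.74291e+02]]
```

View pics/k4.png

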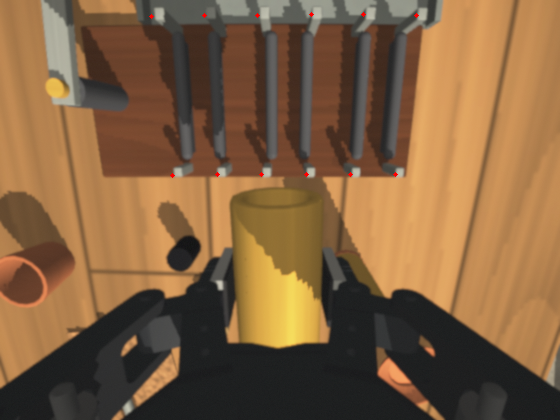

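play_rows --pt "1 0.17 0 0 38" --pt "2.35 0.17 0 0 38" --pt "2.35 0.17 1 0 38" --pt "2.35 0.17 2.2 0 38" --pt "2.35 0.17 2.2 0 38"

```text
clock: 10.72
position: [0.6027, 0.0724, 0.0576]
ee_rot: [-0.004, 0.7, 0.714, -0.005]
contact_force: [-0.1, -0.3, -4.2]
width: 0.0412
gripper_force: 42.7
```

```bash
python3 - <<'E'
from h import *
p,M=tool();print(p,manip.get_state()['contact_force'])
s=cap('wrist'); d=cap('side')
cv2.imwrite('pics/k5.png',np.hstack([s['img'][:,80:480],cv2.resize(d['img'][200:340,130:263],(400,420))])[:,:,::-1])
E
```

```text
[0.60267679 0.07242143 0.05755866] [-0.0825636  -0.32213129 -4.19961796]
```

View pics/k5.png

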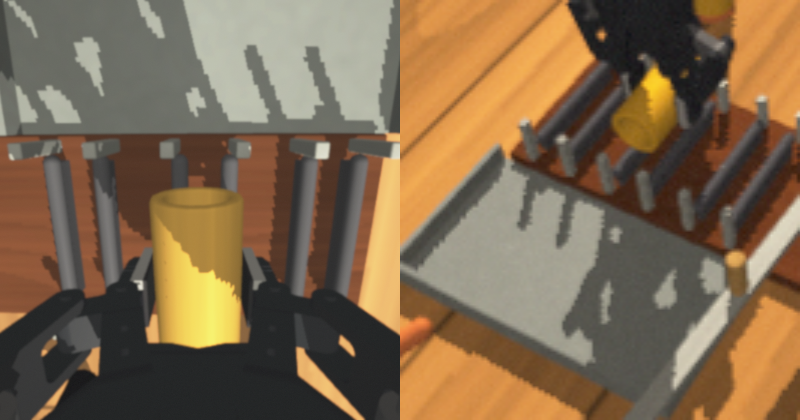

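play_rows --pt "0.08 0.11 0 0 38" --pt "0.08 0.11 0.25 0 38" --pt "0.08 0.11 0.45 0 38" --pt "0.08 0.11 0.45 0 38"

```text
clock: 11.32
position: [0.6105, 0.0767, 0.0436]
ee_rot: [-0.001, 0.7, 0.715, -0.001]
contact_force: [-0.2, 0.4, -4.4]
width: 0.0414
gripper_force: 42.7
```

play_rows --pt "0 0 0.05 0 38" --pt "0 0 0.05 0 44" --pt "0 0 0.05 0 52" --pt "0 0 -1.5 0 54" --pt "-0.5 0 -3 0 56"

```text
clock: 11.95
position: [0.6123, 0.0578, 0.1656]
ee_rot: [0.0, 0.699, 0.715, 0.001]
contact_force: [1.2, 0.0, -0.6]
width: 0.0562
gripper_force: 0.0
```

play_rows --pt "-1 0 -0.5 0 56" --pt "-2.3 0 -0.5 0 56" --pt "-2.3 0 -0.5 0 56"

```text
clock: 12.32
position: [0.6147, -0.0385, 0.1853]
ee_rot: [0.002, 0.701, 0.713, 0.0]
contact_force: [-0.6, 0.5, -0.3]
width: 0.0561
gripper_force: 0.0
```

```bash
python3 - <<'E'
from h import *
p,M=tool();print(p)
s=cap('wrist'); d=cap('top')
cv2.imwrite('pics/k6.png',np.hstack([s['img'][:300,80:480],cv2.resize(d['img'][150:260,160:307],(400,300))])[:,:,::-1])
for c in (s,d):
    C=cloud(c);hs=cv2.cvtColor(c['img'],cv2.COLOR_RGB2HSV)
    m=(c['range_z']>0)&(abs(C[...,2]-.068)<.009)&(abs(C[...,0]-.6)<.06)&(abs(C[...,1]-.07)<.06)&(hs[...,0]>15)&(hs[...,0]<32)&(hs[...,1]>140)
    q=C[m];print(len(q),q.min(0).round(4),q.max(0).round(4)); 
    l=q[q[:,2]>np.percentile(q[:,2],60)]; v=np.polyfit(l[:,1],l[:,0],1); print('x at y=.07',np.polyval(v,.07),'yaw',-np.degrees(v[0]),np.percentile(q[:,2],98))
    n=(c['range_z']>0)&(abs(C[...,2]-.09)<.007)&(np.hypot(C[...,0]-.673,C[...,1]+.0935)<.03);q=C[n]
    if len(q): print('A',len(q),(q.min(0)+q.max(0))/2,np.ptp(q,0))
E
```

```text
[ 0.61473114 -0.03853394  0.18525312]
4915 [0.5859 0.036  0.059 ] [0.6265 0.117  0.0749]
x at y=.07 0.6065502513129571 yaw 1.1761814008282474 0.07353606796647526
A 393 [ 0.67362372 -0.0916674   0.08704276] [0.0392735  0.03874705 0.00785884]
126 [0.5868 0.0377 0.0598] [0.6242 0.1145 0.077 ]
x at y=.07 0.6038304563362045 yaw -3.6142744054345215 0.07634042747293146
A 30 [ 0.67032686 -0.10278289  0.09015497] [0.03501368 0.01862174 0.01283205]
```

View pics/k6.png

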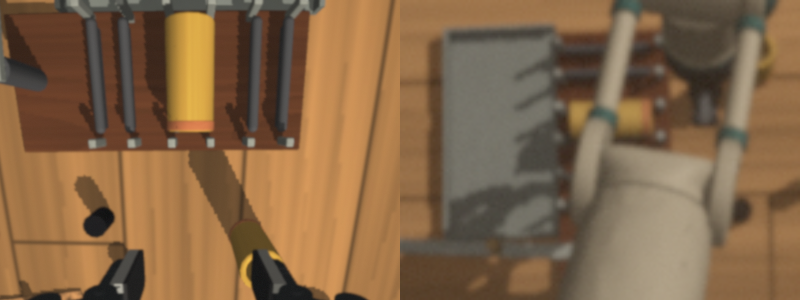

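play_rows --pt "-1.36 1.43 0 0 64" --pt "-1.36 1.43 1 0 64" --pt "-1.36 1.43 1.4 0 64" --pt "-1.36 1.43 1.4 0 64"

```text
clock: 12.92
position: [0.6703, -0.0862, 0.1261]
ee_rot: [-0.002, 0.699, 0.715, -0.001]
contact_force: [0.2, -0.1, 1.2]
width: 0.0638
gripper_force: 0.0
```

```bash
python3 - <<'E'
from h import *
p,M=tool();print(p)
s=cap('wrist')
C=cloud(s);q=C[(s['range_z']>0)&(abs(C[...,2]-.09)<.007)&(np.hypot(C[...,0]-.673,C[...,1]+.0935)<.03)];c=(q.min(0)+q.max(0))/2
print('A',len(q),c,np.ptp(q,0)); print(go([c[0],c[1],.041]))
E
```

```text
[ 0.67031712 -0.08624599  0.12612106]
A 1608 [ 0.67474895 -0.09315651  0.08693025] [0.04171571 0.04116268 0.00783946]
(array([-0.17,  0.09,  2.17]), None)
```

play_rows --pt "-0.15 0.09 1 0 64" --pt "-0.15 0.09 2.1 0 64" --pt "-0.15 0.09 2.1 0 50" --pt "-0.15 0.09 2.1 0 38" --pt "-0.15 0.09 2.1 0 38" --newtons 40

```text
clock: 13.6
position: [0.6769, -0.094, 0.0459]
ee_rot: [0.001, 0.7, 0.715, 0.001]
contact_force: [0.2, -0.1, -4.7]
width: 0.0416
gripper_force: 40.9
```

play_rows --pt "0 0 0 0 38" --pt "0 0 0 0 38" --pt "0 0 -0.5 0 38" --pt "0 0 -0.7 0 38" --pt "-0.5 0 -0.7 0 38"

```text
clock: 14.22
position: [0.6767, -0.1135, 0.0726]
ee_rot: [0.001, 0.699, 0.715, 0.0]
contact_force: [-0.2, 0.5, -3.2]
width: 0.0417
gripper_force: 41.5
```

play_rows --pt "-1 -0.4 0 0 38" --pt "-2 -0.8 0 0 38" --pt "-3.3 -1.1 0 0 38" --pt "-3.3 -1.1 0 0 38" --pt "-3.3 -1.1 0.6 0 38"

```text
clock: 14.85
position: [0.6361, -0.2494, 0.049]
ee_rot: [0.002, 0.7, 0.714, 0.001]
contact_force: [-0.9, -0.5, -4.6]
width: 0.0414
gripper_force: 41.7
```

play_rows --pt "0 0 0.07 0 38" --pt "0 0 0.09 0 38" --pt "0 0 0.09 0 50" --pt "0 0 0.09 0 58" --pt "0 0 0.09 0 58" --newtons 20

```text
clock: 15.48
position: [0.6354, -0.2467, 0.0446]
ee_rot: [0.0, 0.7, 0.715, 0.0]
contact_force: [0.1, 0.4, -0.1]
width: 0.058
gripper_force: 0.0
```

```bash
python3 - <<'E'
from h import *
p,M=tool();print(p)
for n in('side','wrist'):
    s=cap(n);C=cloud(s);hs=cv2.cvtColor(s['img'],cv2.COLOR_RGB2HSV)
    q=C[(s['range_z']>0)&(C[...,2]>.08)&(C[...,2]<.1)&(np.hypot(C[...,0]-p[0],C[...,1]-p[1])<.03)&(hs[...,0]>15)&(hs[...,0]<32)&(hs[...,1]>140)];c=(q.min(0)+q.max(0))/2
    print('A',len(q),c,np.ptp(q,0),q[:,2].max())
E
```

```text
[ 0.63541509 -0.24669405  0.04462079]
A 92 [ 0.63242478 -0.24820696  0.08658317] [0.03894527 0.0428791  0.01306946] 0.09311790265011555
A 4754 [ 0.63507319 -0.24541775  0.08544614] [0.04165637 0.03828155 0.0108911 ] 0.09089168847896291
```

play_rows --pt "0 0 -0.5 0 55" --pt "0 0 -1 0 55" --pt "0 0 -1 0 40" --pt "0 0 -1 0 38" --pt "0 0 -1 0 38" --newtons 20

```text
clock: 16.2
position: [0.6358, -0.2477, 0.0862]
ee_rot: [0.002, 0.7, 0.715, 0.0]
contact_force: [-1.9, -0.1, 11.9]
width: 0.0398
gripper_force: 18.7
```

play_rows --pt "0 0 0 0 38" --pt "0 0 0 0 38" --pt "0 0 0 0 38"

```text
clock: 16.58
position: [0.6358, -0.2477, 0.0862]
ee_rot: [0.002, 0.7, 0.715, 0.0]
contact_force: [-2.2, 0.2, 12.1]
width: 0.04
gripper_force: 18.7
```

play_rows --pt "0.14 0 0 0 38" --pt "0.28 0 0 0 38" --pt "0.42 0 -0.02 0 38" --pt "0.57 0 -0.02 0 38" --pt "0.7 0 0 0 38"

```text
clock: 17.2
position: [0.637, -0.2199, 0.0871]
ee_rot: [0.004, 0.7, 0.714, 0.001]
contact_force: [0.3, -0.3, 13.1]
width: 0.0403
gripper_force: 21.1
```

play_rows --pt "0.22 0 0.02 0 38" --pt "0.44 0 0.05 0 38" --pt "0.71 0 0.15 0 38" --pt "0.97 0 0.27 0 38" --pt "1.2 0 0.43 0 38"

```text
clock: 17.82
position: [0.6341, -0.1696, 0.067]
ee_rot: [0.0, 0.7, 0.714, 0.001]
contact_force: [0.6, 4.3, 3.7]
width: 0.04
gripper_force: 19.4
```

```bash
python3 - <<'E'
from h import *
p,M=tool();print(p)
s=cap('wrist');C=cloud(s);hs=cv2.cvtColor(s['img'],cv2.COLOR_RGB2HSV)
q=C[(s['range_z']>0)&(C[...,2]>.01)&(C[...,2]<.1)&(np.abs(C[...,0]-p[0])<.022)&(np.abs(C[...,1]-p[1])<.1)&(hs[...,0]>15)&(hs[...,0]<32)&(hs[...,1]>140)]
for y in np.arange(-.06,.04,.01):
    k=q[abs(q[:,1]-p[1]-y)<.003]
    if len(k)>5: print(y.round(2),len(k),k[:,2].max().round(3),k[:,2].min().round(3))
E
```

```text
[ 0.63412517 -0.16958562  0.06704176]
-0.06 148 0.052 0.034
-0.05 176 0.059 0.041
-0.04 211 0.067 0.047
-0.03 390 0.074 0.027
-0.02 542 0.082 0.033
-0.01 1077 0.086 0.04
0.0 737 0.077 0.048
0.01 531 0.063 0.052
```

Tilted by about 50° as planned. I'll continue the arc.

play_rows --pt "0.11 0 0.1 0 38" --pt "0.21 0 0.2 0 38" --pt "0.3 0 0.32 0 38" --pt "0.4 0 0.45 0 38" --pt "0.47 0 0.6 0 38"

```text
clock: 18.5
position: [0.6325, -0.1521, 0.0421]
ee_rot: [-0.0, 0.7, 0.714, -0.0]
contact_force: [0.1, 2.4, 1.0]
width: 0.0398
gripper_force: 20.0
```

play_rows --pt "0.08 0 0.2 0 38" --pt "0.16 0 0.4 0 38" --pt "0.18 0 0.55 0 38" --pt "0.18 0 0.55 0 46" --pt "0.18 0 0.55 0 50"

```text
clock: 19.12
position: [0.6331, -0.1456, 0.0209]
ee_rot: [0.001, 0.7, 0.715, -0.0]
contact_force: [-0.2, -0.4, -0.4]
width: 0.0496
gripper_force: 0.0
```

```bash
python3 - <<'E'
from h import *
p=tool()[0];print(p)
for n in('side','top','wrist'):
    s=cap(n);C=cloud(s);hs=cv2.cvtColor(s['img'],cv2.COLOR_RGB2HSV)
    m=(s['range_z']>0)&(C[...,2]>.012)&(C[...,2]<.05)&(abs(C[...,0]-.635)<.035)&(C[...,1]>-.28)&(C[...,1]<-.10)&(hs[...,0]>15)&(hs[...,0]<32)&(hs[...,1]>140)
    q=C[m]; print(n,len(q),q.min(0).round(3),q.max(0).round(3),q.mean(0).round(3))
E
```

```text
[ 0.6330921  -0.1456369   0.02087698]
side 127 [ 0.614 -0.223  0.012] [ 0.657 -0.142  0.045] [ 0.635 -0.158  0.033]
top 34 [ 0.616 -0.225  0.031] [ 0.642 -0.171  0.046] [ 0.626 -0.202  0.038]
wrist 5822 [ 0.614 -0.196  0.012] [ 0.656 -0.143  0.043] [ 0.635 -0.161  0.035]
```

play_rows --pt "-0.5 0.03 0 0 52" --pt "-0.97 0.05 0 0 52" --pt "-0.97 0.05 0.35 0 52" --pt "-0.97 0.05 0.35 0 38" --pt "-0.97 0.05 0.35 0 38" --newtons 40

```text
clock: 19.9
position: [0.6344, -0.1829, 0.0056]
ee_rot: [-0.002, 0.7, 0.715, -0.001]
contact_force: [0.2, -0.3, -4.6]
width: 0.0413
gripper_force: 40.9
```

play_rows --pt "0 0 0 0 38" --pt "0 0 0 0 38" --pt "0 0 -1 0 38" --pt "0 0 -2 0 38" --pt "0 0 -3.5 0 38"

```text
clock: 20.52
position: [0.6342, -0.1829, 0.1464]
ee_rot: [-0.002, 0.7, 0.715, -0.001]
contact_force: [1.1, -0.1, -4.4]
width: 0.0412
gripper_force: 42.0
```

play_rows --pt "1.2 0.4 0 0 38" --pt "2.7 0.8 0 0 38" --pt "4.1 1.28 0 0 38" --pt "4.1 1.28 0 0 38" --pt "4.1 1.28 0 0 38"

```text
clock: 21.15
position: [0.683, -0.0184, 0.1467]
ee_rot: [0.0, 0.699, 0.715, -0.001]
contact_force: [-0.0, 0.8, -4.3]
width: 0.0412
gripper_force: 42.0
```

```bash
python3 - <<'E'
from h import *
p,M=tool();print(p,np.degrees(np.arctan2(M[1,0],M[0,0])))
s=cap('wrist','w3'); print(go([.683,.079,.045],np.radians(91.6)))
C=cloud(s);hs=cv2.cvtColor(s['img'],cv2.COLOR_RGB2HSV)
q=C[(s['range_z']>0)&(C[...,2]>.12)&(abs(C[...,0]-p[0])<.03)&(hs[...,0]>15)&(hs[...,0]<32)&(hs[...,1]>140)];print(q[:,1].max(),(q[:,0].max()+q[:,0].min())/2)
E
```

```text
[ 0.68304708 -0.01842514  0.14673526] 91.28592087091205
(array([2.46, 0.05, 2.54]), np.float64(-0.03905847062568313))
0.02246281602926858 0.6826068453737998
```

View pics/w3.png

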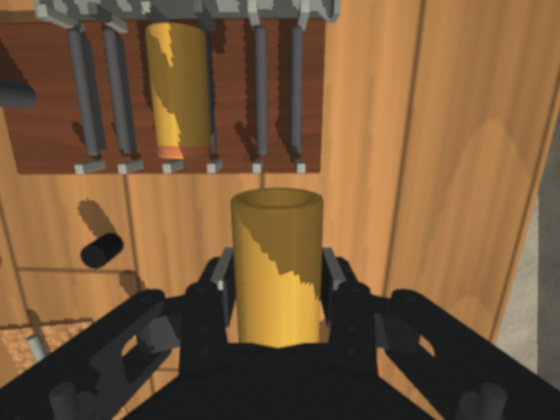

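play_rows --pt "1 0.03 0 0 38" --pt "2.42 0.05 0 0 38" --pt "2.42 0.05 1 0 38" --pt "2.42 0.05 2.2 0 38" --pt "2.42 0.05 2.54 0 38"

```text
clock: 21.82
position: [0.6804, 0.0765, 0.0419]
ee_rot: [-0.003, 0.7, 0.714, -0.003]
contact_force: [-0.8, 0.1, -4.0]
width: 0.041
gripper_force: 42.1
```

play_rows --pt "0 0 0.05 0 38" --pt "0 0 0.1 0 38" --pt "0 0 0.1 0 46" --pt "0 0 0.1 0 52" --pt "0 0 0 0 54"

```text
clock: 22.45
position: [0.6841, 0.0782, 0.0466]
ee_rot: [0.001, 0.7, 0.715, 0.001]
contact_force: [-0.1, 0.1, 0.6]
width: 0.0539
gripper_force: 0.0
```

play_rows --pt "0 0 -1.3 0 56" --pt "-0.5 0 -2.5 0 56" --pt "-2 0 -3 0 56" --pt "-2.7 -0.8 -3 0 56" --pt "-2.7 -0.8 -3 0 56"

```text
clock: 23.08
position: [0.6522, -0.0327, 0.1668]
ee_rot: [0.0, 0.701, 0.713, -0.0]
contact_force: [-0.1, 0.4, 0.1]
width: 0.0561
gripper_force: 0.0
```

```bash
python3 - <<'E'
from h import *
p,M=tool();print(p)
c=cap('wrist','w4');cap('top','t4')
C=cloud(c);hs=cv2.cvtColor(c['img'],cv2.COLOR_RGB2HSV)
for x0 in(.607,.682):
    m=(c['range_z']>0)&(abs(C[...,2]-.068)<.009)&(abs(C[...,0]-x0)<.03)&(abs(C[...,1]-.07)<.06)&(hs[...,0]<32)&(hs[...,1]>140)
    q=C[m];print(len(q),q.min(0).round(4),q.max(0).round(4)); 
    l=q[q[:,2]>np.percentile(q[:,2],70)]; v=np.polyfit(l[:,1],l[:,0],1); print('x at y=.07',np.polyval(v,.07),'yaw',-np.degrees(v[0]),np.percentile(q[:,2],98))
    for y in(.045,.1): k=q[abs(q[:,1]-y)<.005]; print((k[:,0].min()+k[:,0].max())/2,k[:,2].max())
E
```

```text
[ 0.65216158 -0.0327401   0.16678584]
6069 [0.5859 0.0275 0.059 ] [0.6274 0.1168 0.075 ]
x at y=.07 0.6068581258485987 yaw 0.6498597980582491 0.07350097784800952
0.6069011965861759 0.07455589579407051
0.6056239624614793 0.0748530190111911
5981 [0.6609 0.0276 0.059 ] [0.7013 0.1174 0.0751]
x at y=.07 0.6812186564448113 yaw 1.3055566845263928 0.07276710782658961
0.6818679756562872 0.07339558806132793
0.6803405472352093 0.0739679615666825
```

```bash
python3 - <<'E'
from h import *
t=cap('top');s=cap('side')
g=plane(t,[(140+141/2.6,120+310/2.6)],.12);print(g)
a=np.radians(1.5);R=np.array([[np.cos(a),-np.sin(a)],[np.sin(a),np.cos(a)]]);o=np.array([.6065,.0775])
print('pivot',o+R@[-.155,0],'knob',o+R@[-.155,.12],'end',o+R@[-.035,0])
for c in(t,s):
    C=cloud(c);q=C[(c['range_z']>0)&(C[...,2]>.095)&(C[...,2]<.125)&(np.hypot(C[...,0]-.45,C[...,1]-.193)<.03)];print(len(q),(q.min(0)+q.max(0))/2 if len(q) else '',np.ptp(q,0) if len(q) else '')
    q=C[(c['range_z']>0)&(C[...,2]>.07)&(C[...,2]<.092)&(abs(C[...,0]-.45)<.04)&(C[...,1]>.06)&(C[...,1]<.36)]
    if len(q): print(q.min(0),q.max(0),np.polyfit(q[:,1],q[:,0],1))
print(tool()[0],manip.get_state()['qpos'],go([.449,.193,.15],np.radians(91.5)))
E
```

```text
[[0.45667638 0.19194147 0.12      ]]
pivot [0.45155311 0.07344257] knob [0.44841188 0.19340145] end [0.57151199 0.07658381]
26 [0.45733669 0.19286169 0.1102781 ] [0.01232846 0.01191057 0.02909912]
[0.44852457 0.12669782 0.07512586] [0.46993115 0.33609729 0.09156986] [0.04343752 0.44906192]
78 [0.45443647 0.19628871 0.10897445] [0.01331442 0.01325237 0.02716733]
[0.43872488 0.06491078 0.07090536] [0.47052303 0.33511557 0.09182639] [0.05347348 0.44352018]
[ 0.65446582 -0.02969773  0.16566968] [-1.51735436e-01  4.33718891e-01  1.42638824e+00  4.82567551e-04
  1.28028664e+00 -1.73553014e-01] (array([ 5.68, -5.02,  0.39]), np.float64(-0.025785753804254342))
```

play_rows --pt "1.5 -1.3 0 0 45" --pt "3 -2.6 0 0 45" --pt "5.68 -4.85 0 0 45" --pt "5.68 -4.85 0 0 45" --pt "5.68 -4.85 0 0 45"

```text
clock: 23.9
position: [0.4534, 0.1953, 0.1654]
ee_rot: [-0.0, 0.699, 0.715, 0.0]
contact_force: [1.1, -0.6, 0.0]
width: 0.0452
gripper_force: 0.0
```

```bash
python3 - <<'E'
from h import *
c=cap('wrist','w5');C=cloud(c);q=C[(c['range_z']>0)&(C[...,2]>.1)&(C[...,2]<.13)&(np.hypot(C[...,0]-.455,C[...,1]-.194)<.025)]
k=(q.min(0)+q.max(0))/2;print(len(q),k,np.ptp(q,0));print(tool()[0],go([k[0],k[1],.095]))
E
```

```text
429 [0.45680153 0.19519039 0.11084844] [0.01346301 0.01361125 0.02114329]
[0.44848845 0.19873928 0.16530232] (array([-0.1 ,  0.21,  1.76]), None)
```

play_rows --pt "-0.1 0.2 0 0 45" --pt "-0.1 0.2 0.9 0 45" --pt "-0.1 0.2 1.75 0 45" --pt "-0.1 0.2 1.75 0 30" --pt "-0.1 0.2 1.75 0 18"

```text
clock: 24.58
position: [0.4644, 0.1886, 0.096]
ee_rot: [0.0, 0.7, 0.714, 0.0]
contact_force: [0.6, 0.5, 0.6]
width: 0.0177
gripper_force: 0.0
```

play_rows --pt "0 0 0 0 17" --pt "0 0 0 0 17"

```text
clock: 24.82
position: [0.4641, 0.1889, 0.0965]
ee_rot: [0.001, 0.7, 0.714, 0.001]
contact_force: [0.4, -0.1, 0.1]
width: 0.0173
gripper_force: 0.0
```

```bash
python3 - <<'E'
from h import *
p,M=tool();print(p,manip.get_state()['width'],manip.get_state()['contact_force'])
P=np.array([.4515,.0735]);r=.1205
k=p[:2]-P; print(np.hypot(*k),np.degrees(np.arctan2(k[0],k[1])))
f0=np.degrees(np.arctan2(k[0],k[1]))
for f in np.linspace(f0,91,11)[1:]:
    a=np.radians(f); X=[P[0]+r*np.sin(a),P[1]+r*np.cos(a),p[2]]
    print(f.round(1),np.round(M.T@(np.array(X)-p)/.04,2),round((f-f0)/10,2))
E
```

```text
[0.46412764 0.18889594 0.09654632] 0.01726234251014464 [ 0.41919736 -0.05150494  0.14730625]
0.11608479889181511 6.244959725914974
14.7 [0.02 0.45 0.  ] 0.85
23.2 [-0.13  0.87  0.  ] 1.7
31.7 [-0.35  1.26  0.  ] 2.54
40.1 [-0.62  1.61  0.  ] 3.39
48.6 [-0.93  1.93  0.  ] 4.24
57.1 [-1.29  2.19  0.01] 5.09
65.6 [-1.69  2.39  0.01] 5.93
74.0 [-2.11  2.54  0.01] 6.78
82.5 [-2.55  2.62  0.01] 7.63
91.0 [-2.99  2.63  0.01] 8.48
```

play_rows --pt "0.02 0.45 0 0.85 17" --pt "-0.13 0.87 0 1.7 17" --pt "-0.35 1.26 0 2.54 17" --pt "-0.62 1.61 0 3.39 17" --pt "-0.93 1.93 0 4.24 17"

```text
clock: 25.45
position: [0.5413, 0.1531, 0.096]
ee_rot: [-0.0, 0.912, 0.411, 0.0]
contact_force: [-1.0, 0.2, -0.3]
width: 0.0169
gripper_force: 0.5
```

play_rows --pt "-0.09 0.43 0 0.85 17" --pt "-0.25 0.85 0 1.7 17" --pt "-0.46 1.25 0 2.54 17" --pt "-0.73 1.6 0 3.39 17" --pt "-1.05 1.91 0 4.24 17"

```text
clock: 26.08
position: [0.5708, 0.0753, 0.0959]
ee_rot: [-0.005, 0.999, 0.051, 0.0]
contact_force: [-1.7, 38.6, -1.4]
width: 0.0172
gripper_force: 18.8
```

play_rows --pt "0 0 0 0 17" --pt "0 0.05 0 0 17"

```text
clock: 26.32
position: [0.5708, 0.0757, 0.0959]
ee_rot: [-0.006, 0.999, 0.054, 0.001]
contact_force: [-0.8, 20.0, -1.2]
width: 0.0172
gripper_force: 10.1
```

```bash
python3 - <<'E'
from h import *
print(tool()[0]);
for n in('side','top','wrist'):
    c=cap(n,n+'6');C=cloud(c)
    q=C[(c['range_z']>0)&(C[...,2]>.08)&(C[...,2]<.09)&(C[...,0]>.44)&(C[...,0]<.73)&(C[...,1]>.03)&(C[...,1]<.34)]
    k=q[q[:,0]>.6]; print(n,len(q),len(k),q.min(0).round(3),q.max(0).round(3), k.mean(0).round(3) if len(k) else '',np.degrees(np.arctan(np.polyfit(q[:,0],q[:,1],1)[0])))
E
```

```text
[0.57081036 0.07573552 0.09588536]
side 716 338 [0.44  0.067 0.08 ] [0.71 0.34 0.09] [0.648 0.148 0.084] 16.16808604733839
top 95 31 [0.511 0.07  0.08 ] [0.636 0.34  0.09 ] [0.627 0.329 0.085] 68.9911530581697
wrist 8986 6519 [0.505 0.068 0.081] [0.699 0.088 0.09 ] [0.653 0.079 0.084] 1.4639359083938746
```

play_rows --pt "0 -0.08 0 0 25" --pt "0 -0.08 0 0 45" --pt "0 -0.08 -1.5 0 45" --pt "0 -0.08 -3 0 45" --pt "0 -0.08 -3.5 0 45"

```text
clock: 27.1
position: [0.5729, 0.0717, 0.2403]
ee_rot: [0.001, 0.998, 0.056, 0.004]
contact_force: [0.2, 0.3, 0.7]
width: 0.045
gripper_force: 0.0
```

```bash
python3 - <<'E'
from h import *
p,M=tool();print(p,np.degrees(np.arctan2(M[1,0],M[0,0])))
for n in ('top','side'):
    t=cap(n,n+'7');C=cloud(t)
    q=C[(t['range_z']>0)&(C[...,2]>.022)&(C[...,2]<.05)&(C[...,0]>.34)&(C[...,0]<.52)&(C[...,1]>-.46)&(C[...,1]<-.27)]
    k=(t['range_z']>0)&(C[...,2]>.01)&(C[...,2]<.05)&(C[...,0]>.34)&(C[...,0]<.5)&(C[...,1]>-.47)&(C[...,1]<-.17); r=C[k]
    print(n,len(q),q.min(0),q.max(0)); 
    v=np.polyfit(r[:,1],r[:,0],1); print(len(r),r.min(0),r.max(0),v)
    h=cv2.minAreaRect((q[:,:2]*1e3).astype(np.float32)); print(h)
E
```

```text
[0.57287625 0.07171418 0.24027364] 6.369337016629166
top 289 [ 0.4136343  -0.41217345  0.02215441] [ 0.4518527  -0.2735425   0.04363918]
664 [ 0.34195388 -0.46599929  0.0100018 ] [ 0.49889631 -0.1784941   0.04363918] [-0.11474397  0.39064102]
((430.328369140625, -341.55157470703125), (28.31739616394043, 139.48883056640625), 8.63335132598877)
side 212 [ 0.41059153 -0.410699    0.02215217] [ 0.45373172 -0.27138198  0.03666064]
365 [ 0.35014833 -0.4683702   0.01030391] [ 0.45373172 -0.18130234  0.03666064] [-0.14683683  0.376262  ]
((427.157470703125, -341.4915771484375), (27.965099334716797, 143.95614624023438), 10.916616439819336)
```

play_rows --pt "-0.6 1.4 0 -1 45" --pt "-1.2 2.8 0 -2 45" --pt "-1.8 4.2 0 -3 45" --pt "-2.4 5.6 0 -4 45" --pt "-3 7 0 -5 45"

```text
clock: 27.82
position: [0.4864, -0.2045, 0.2338]
ee_rot: [-0.001, 0.887, 0.462, -0.001]
contact_force: [1.0, 0.5, 0.6]
width: 0.0451
gripper_force: 0.0
```

```bash
python3 - <<'E'
from h import *
print(tool()[0],go([.437,-.40,.2],np.radians(98.7)))
E
```

```text
[ 0.48641911 -0.20448211  0.23375408] (array([-4.71,  1.79,  0.84]), np.float64(-4.36750837308926))
```

play_rows --pt "-1 0.4 0.2 -1 60" --pt "-2 0.8 0.4 -2 60" --pt "-3.2 1.2 0.6 -3 60" --pt "-4.71 1.79 0.8 -4.37 60" --pt "-4.71 1.79 0.8 -4.37 60"

```text
clock: 28.45
position: [0.4352, -0.4017, 0.2004]
ee_rot: [-0.002, 0.654, 0.756, -0.001]
contact_force: [-0.1, 0.3, 0.0]
width: 0.0598
gripper_force: 0.0
```

play_rows --pt "0 0 0 0 60" --pt "0 0 0 0 60"

```text
clock: 28.7
position: [0.4374, -0.3972, 0.2026]
ee_rot: [-0.001, 0.653, 0.757, 0.0]
contact_force: [0.4, -0.8, -0.2]
width: 0.06
gripper_force: 0.0
```

```bash
cat > d.py <<'E'
from h import *
p,M=tool();print(p,np.degrees(np.arctan2(M[1,0],M[0,0])))
t=cap('wrist');C=cloud(t)
ok=(t['range_z']>0)&(C[...,0]>.33)&(C[...,0]<.52)&(C[...,1]>-.48)&(C[...,1]<-.14)
q=C[ok&(C[...,2]>.026)&(C[...,2]<.05)]; q=q[q[:,1]<-.25]
h=cv2.minAreaRect((q[:,:2]*1e3).astype(np.float32)); print('hi',len(q),h,q[:,2].max())
r=C[ok&(C[...,2]>.016)&(C[...,2]<.03)]; print(len(r),r.min(0),r.max(0))
rr=r[abs(r[:,1]-(-.26))<.06]; v=np.polyfit(rr[:,1],rr[:,0],1);print('rod',v,np.polyval(v,[-.3,-.25,-.2]))
E
python3 d.py
```

```text
[ 0.43738524 -0.39723435  0.20261472] 98.40027013334195
hi 1912 ((432.9743957519531, -370.657470703125), (27.84001350402832, 79.365478515625), 9.10677719116211) 0.0337452791067106
1681 [ 0.349209   -0.47993512  0.01604086] [ 0.45282564 -0.20953584  0.02999754]
rod [-0.15334341  0.37636554] [0.42236856 0.41470139 0.40703422]
```

```bash
python3 - <<'E'
from h import *
print(tool()[0],go([.4298,-.3513,.05],np.radians(99.1)))
E
```

```text
[ 0.437644   -0.39713454  0.20298937] (array([ 1.16, -0.02,  3.83]), np.float64(-0.0664791438356687))
```

play_rows --pt "0.6 -0.02 1 -0.07 60" --pt "1.16 -0.02 2.5 -0.07 60" --pt "1.16 -0.02 3.8 -0.07 60" --pt "1.16 -0.02 3.8 -0.07 60"

```text
clock: 29.25
position: [0.428, -0.3487, 0.0484]
ee_rot: [-0.004, 0.648, 0.762, 0.0]
contact_force: [-0.1, -0.5, 0.6]
width: 0.0601
gripper_force: 0.0
```

play_rows --pt "0 0 0 0 60" --pt "0 0 0 0 60"

```text
clock: 29.5
position: [0.4318, -0.3539, 0.054]
ee_rot: [0.003, 0.649, 0.761, -0.0]
contact_force: [0.4, -0.9, -0.8]
width: 0.0595
gripper_force: 0.0
```

```bash
python3 d.py; python3 -c "
from h import *
print(tool()[0],go([.4298,-.3513,.008],np.radians(99.1)))"
```

```text
[ 0.43175384 -0.35394     0.05399834] 99.12823435834987
hi 5157 ((433.37896728515625, -370.9993896484375), (28.165132522583008, 80.63861846923828), 8.691513061523438) 0.03358494846429941
4807 [ 0.34890525 -0.47998802  0.01600715] [ 0.45288795 -0.22035274  0.02999959]
rod [-0.14960901  0.37767144] [0.42255414 0.41507369 0.40759324]
[ 0.43148729 -0.35378124  0.05378408] (array([ 0.07, -0.03,  1.14]), np.float64(0.002023700637452919))
```

play_rows --pt "0.04 -0.03 0.6 0 60" --pt "0.04 -0.03 1.03 0 60" --pt "0.04 -0.03 1.03 0 40" --pt "0.04 -0.03 1.03 0 24" --pt "0.04 -0.03 1.03 0 24" --newtons 70

```text
clock: 30.18
position: [0.4296, -0.3518, 0.0118]
ee_rot: [0.002, 0.649, 0.761, -0.0]
contact_force: [-1.2, -1.0, 4.3]
width: 0.0266
gripper_force: 70.4
```

play_rows --pt "0 0 0 0 24" --pt "0 0 0 0 24" --pt "0 0 0 0 24"

```text
clock: 30.55
position: [0.4296, -0.3518, 0.0118]
ee_rot: [0.002, 0.649, 0.761, -0.0]
contact_force: [-0.1, 0.5, 6.7]
width: 0.0265
gripper_force: 70.6
```

play_rows --pt "0 0 -0.7 0 24" --pt "0 0 -2 0 24" --pt "0 0 -3.4 0 24" --pt "0.6 1.4 -3.5 0.3 24" --pt "1 2.5 -3.5 0.77 24"

```text
clock: 31.18
position: [0.5222, -0.295, 0.1514]
ee_rot: [0.001, 0.7, 0.715, 0.0]
contact_force: [-0.5, -0.7, -4.6]
width: 0.0265
gripper_force: 70.0
```

play_rows --pt "1.2 1.5 0 0 24" --pt "2.2 3.2 0 0 24" --pt "2.3 4.2 0 0 24" --pt "2.3 4.2 0 0 24" --pt "2.3 4.2 0 0 24"

```text
clock: 31.8
position: [0.686, -0.1989, 0.1486]
ee_rot: [-0.001, 0.698, 0.716, -0.001]
contact_force: [-0.8, 0.7, -3.7]
width: 0.0262
gripper_force: 70.6
```

```bash
cat > m.py <<'E'
from h import *
import sys
xg=float(sys.argv[1])
p,M=tool();print(p,np.degrees(np.arctan2(M[1,0],M[0,0])),manip.get_state()['width'])
c=cap('wrist','m'+sys.argv[2]);C=cloud(c);ok=c['range_z']>0
loc=(C-p)@M   # tool frame
k=ok&(loc[...,0]>.03)&(loc[...,0]<.19)&(abs(loc[...,1])<.02)&(loc[...,2]<.015)&(loc[...,2]>-.03)
def axis(q,x,w,side=True):
    out=[]
    for a in x:
        s=q[abs(q[:,1]-a)<w]
        if len(s)>6: out.append([a,(s[:,0].min()+s[:,0].max())/2,s[:,2].max(),len(s)])
    return np.array(out)
q=C[k]; print('rod tip y',q[:,1].max() if len(q) else None)
R=axis(q,np.arange(p[1]+.07,p[1]+.17,.015),.003); print(R.round(4))
v=np.polyfit(R[:,0],R[:,1],1); vz=np.polyfit(R[:,0],R[:,2],1); print('rod x at .028',np.polyval(v,.028),'slope',v[0],'z axis',np.polyval(vz,.028)-.006,'slope',vz[0])
hs=cv2.cvtColor(c['img'],cv2.COLOR_RGB2HSV)
t=C[ok&(abs(C[...,2]-.066)<.012)&(abs(C[...,0]-xg)<.025)&(C[...,1]>.02)&(C[...,1]<.12)&(hs[...,0]<32)&(hs[...,1]>120)]
if len(t):
    T=axis(t,np.arange(.03,.066,.006),.003); print('tube',T.round(4)); v=np.polyfit(T[:,0],T[:,1],1); print('tube x at .028',np.polyval(v,.028),'slope',v[0],'lip y',t[:,1].min(),'axis z',np.median(T[:,2])-.021)
E
python3 m.py .682 1
```

```text
[ 0.68597717 -0.19887689  0.14864911] 91.48751549184095 0.026232727512618723
rod tip y -0.07921512063760397
[[-1.289e-01  6.845e-01  1.621e-01  3.870e+02]
 [-1.139e-01  6.843e-01  1.618e-01  4.100e+02]
 [-9.890e-02  6.839e-01  1.619e-01  4.500e+02]
 [-8.390e-02  6.835e-01  1.622e-01  4.980e+02]]
rod x at .028 0.6810777464891984 slope -0.02200548099322755 z axis 0.15650968101051227 slope 0.0038953773959018246
```

play_rows --pt "0.3 0.03 0.6 0 24" --pt "0.6 0.03 1.3 0 24" --pt "0.6 0.03 2 0 24" --pt "0.6 0.03 2.6 0 24" --pt "0.6 0.03 2.6 0 24"

```text
clock: 32.48
position: [0.6838, -0.1758, 0.0442]
ee_rot: [-0.003, 0.699, 0.715, -0.002]
contact_force: [-0.5, 0.3, -4.2]
width: 0.0263
gripper_force: 70.4
```

play_rows --pt "0 0 0 0 24" --pt "0 0 0 0 24"

```text
clock: 32.72
position: [0.6881, -0.1761, 0.048]
ee_rot: [0.001, 0.698, 0.716, 0.001]
contact_force: [-1.2, -0.3, -4.4]
width: 0.0263
gripper_force: 70.4
```

```bash
python3 m.py .682 2
python3 - <<'E'
from h import *
for n in('side','top'):
    c=cap(n,n+'8');C=cloud(c);ok=c['range_z']>0
    q=C[ok&(abs(C[...,2]-.05)<.02)&(abs(C[...,0]-.683)<.02)&(C[...,1]<.008)&(C[...,1]>-.11)]
    t=C[ok&(abs(C[...,2]-.06)<.02)&(abs(C[...,0]-.683)<.03)&(C[...,1]<.11)&(C[...,1]>.035)]
    for z in(q,t): print(n,len(z),z.min(0).round(3),z.max(0).round(3),z.mean(0).round(4))
E
```

```text
[ 0.68805823 -0.1761493   0.04803346] 91.38988409363346 0.02626586112189432
rod tip y -0.056010782015313475
[[-1.061e-01  6.867e-01  6.060e-02  3.840e+02]
 [-9.110e-02  6.864e-01  6.100e-02  4.040e+02]
 [-7.610e-02  6.862e-01  6.130e-02  4.550e+02]
 [-6.110e-02  6.857e-01  6.130e-02  5.050e+02]]
rod x at .028 0.6839746091965493 slope -0.020429519653401496 z axis 0.056841305618123304 slope 0.015748113209362903
side 155 [ 0.676 -0.109  0.047] [ 0.69  -0.005  0.063] [ 0.6816 -0.0536  0.0572]
side 350 [0.654 0.035 0.041] [0.709 0.11  0.08 ] [0.6715 0.075  0.0653]
top 81 [ 0.677 -0.073  0.051] [ 0.688 -0.008  0.066] [ 0.6823 -0.0386  0.0586]
top 262 [0.657 0.035 0.04 ] [0.705 0.11  0.08 ] [0.6753 0.0713 0.0682]
```

play_rows --pt "0.15 -0.04 0.09 0 24" --pt "0.15 -0.04 0.09 0 24" --pt "0.15 -0.04 0.09 0 24"

```text
clock: 33.25
position: [0.6855, -0.1692, 0.0425]
ee_rot: [-0.0, 0.698, 0.716, -0.0]
contact_force: [-0.6, 0.2, -4.6]
width: 0.0265
gripper_force: 70.5
```

```bash
python3 m.py .682 3
python3 - <<'E'
from h import *
c=cap('side');C=cloud(c);ok=c['range_z']>0
for lo,hi,x,w in((-.1,-.07,.682,.02),(-.04,-.005,.682,.02),(.04,.06,.682,.03),(.09,.105,.682,.03),(.04,.06,.607,.03),(.09,.105,.607,.03)):
    q=C[ok&(C[...,2]>.03)&(C[...,2]<.0755)&(abs(C[...,0]-x)<w)&(C[...,1]<hi)&(C[...,1]>lo)]
    print(lo,len(q),np.percentile(q[:,2],97).round(4),q[q[:,2]>np.percentile(q[:,2],80)].mean(0).round(4))
E
```

```text
[ 0.68554473 -0.16920303  0.04245905] 91.44622314281078 0.0265332765791623
rod tip y -0.04905329502024053
[[-9.920e-02  6.841e-01  5.540e-02  3.860e+02]
 [-8.420e-02  6.839e-01  5.650e-02  4.110e+02]
 [-6.920e-02  6.835e-01  5.630e-02  4.480e+02]
 [-5.420e-02  6.831e-01  5.580e-02  5.000e+02]]
rod x at .028 0.6814265268426278 slope -0.02139389381445573 z axis 0.050683680235284544 slope 0.006479416334892804
-0.1 40 0.0552 [ 0.6819 -0.0839  0.0548]
-0.04 50 0.0558 [ 0.6782 -0.0207  0.055 ]
0.04 101 0.0728 [0.6792 0.0493 0.0722]
0.09 111 0.0727 [0.6779 0.0975 0.0721]
0.04 52 0.0741 [0.6051 0.0499 0.0736]
0.09 123 0.0738 [0.6027 0.0969 0.073 ]
```

play_rows --pt "0 0.02 -0.05 0 24" --pt "0.4 0.02 -0.05 0 24" --pt "0.8 0.02 -0.05 0 24" --pt "1.2 0.02 -0.05 0 24" --pt "1.2 0.02 -0.05 0 24"

```text
clock: 33.98
position: [0.6849, -0.1192, 0.0446]
ee_rot: [-0.0, 0.697, 0.717, -0.0]
contact_force: [-0.6, 0.0, -3.8]
width: 0.0267
gripper_force: 70.5
```

```bash
python3 m.py .682 4
python3 - <<'E'
from h import *
print(manip.get_state()['contact_force'])
c=cap('side');C=cloud(c);ok=c['range_z']>0
for lo,hi,x,w in((-.07,-.03,.682,.02),(-.03,.0,.682,.02),(.04,.06,.682,.03),(.09,.105,.682,.03)):
    q=C[ok&(C[...,2]>.03)&(C[...,2]<.0755)&(abs(C[...,0]-x)<w)&(C[...,1]<hi)&(C[...,1]>lo)]
    print(lo,len(q),np.percentile(q[:,2],97).round(4),q[q[:,2]>np.percentile(q[:,2],80)].mean(0).round(4))
E
```

```text
[ 0.68491176 -0.11916077  0.04458671] 91.56382550757873 0.026690273458647638
rod tip y 0.0007481777466622971
[[-4.920e-02  6.833e-01  5.750e-02  3.860e+02]
 [-3.420e-02  6.831e-01  5.770e-02  4.050e+02]
 [-1.920e-02  6.828e-01  5.790e-02  4.460e+02]
 [-4.200e-03  6.823e-01  5.810e-02  5.070e+02]]
rod x at .028 0.6816323036995967 slope -0.02273260378898935 z axis 0.05244293141151704 slope 0.012020367493387056
[ 0.00744819 -0.45315778 -4.51854835]
-0.07 55 0.0582 [ 0.6804 -0.049   0.0574]
-0.03 45 0.0574 [ 0.6794 -0.0127  0.0568]
0.04 101 0.0735 [0.6779 0.0505 0.0727]
0.09 108 0.0732 [0.6774 0.0974 0.0722]
```

play_rows --pt "0.25 0.01 0 0 24" --pt "0.5 0.01 0 0 24" --pt "0.75 0.01 0 0 24" --pt "1 0.01 0 0 24" --pt "1.25 0.01 0 0 24"

```text
clock: 34.7
position: [0.6843, -0.0707, 0.0446]
ee_rot: [0.0, 0.698, 0.716, -0.0]
contact_force: [-0.4, 0.0, -3.7]
width: 0.0264
gripper_force: 70.5
```

play_rows --pt "0.2 0 0 0 24" --pt "0.4 0 0 0 24" --pt "0.6 0 0 0 24" --pt "0.8 0 0 0 24" --pt "1 0 0 0 24"

```text
clock: 35.33
position: [0.6833, -0.031, 0.0446]
ee_rot: [0.0, 0.698, 0.716, -0.0]
contact_force: [-0.1, -0.2, -4.1]
width: 0.0266
gripper_force: 70.5
```

play_rows --pt "0.1 0 0 0 24" --pt "0.16 0 0 0 24" --pt "0.16 0 0 0 24"

```text
clock: 35.7
position: [0.6832, -0.025, 0.0446]
ee_rot: [0.0, 0.698, 0.716, -0.0]
contact_force: [0.6, 0.9, -4.7]
width: 0.0264
gripper_force: 70.5
```

```bash
cat > tr.py <<'E'
from h import *
print(tool()[0],manip.get_state()['contact_force'])
import sys
for n in ('side','top'):
    c=cap(n,n+'_'+sys.argv[1]);C=cloud(c);ok=c['range_z']>0
    m=ok&(C[...,2]>.014)&(C[...,2]<.05)&(C[...,0]>.495)&(C[...,0]<.715)&(C[...,1]>.148)&(C[...,1]<.255)
    k,lab,st,ce=cv2.connectedComponentsWithStats(m.astype(np.uint8))
    for i in range(1,k):
        if st[i,4]>8: q=C[lab==i]; print(n,st[i],q.min(0).round(3),q.max(0).round(3),c['img'][lab==i].mean(0).round())
E
python3 tr.py a
```

```text
[ 0.68321697 -0.02499721  0.04461522] [ 0.63419715  0.88805021 -4.71454526]
side [161 258  18  17 175] [0.662 0.157 0.014] [0.687 0.195 0.033] [164. 124.  70.]
top [200 171  12   9  94] [0.661 0.157 0.017] [0.687 0.192 0.038] [127. 104.  73.]
```

play_rows --pt "-0.5 0 0 0 24" --pt "-1.4 0 0 0 24" --pt "-2.5 0 0 0 24" --pt "-3.6 0 0 0 24" --pt "-3.6 0 0 0 24"

```text
clock: 36.42
position: [0.6869, -0.1749, 0.0446]
ee_rot: [0.001, 0.7, 0.714, -0.001]
contact_force: [-0.2, 0.8, -3.4]
width: 0.0268
gripper_force: 70.6
```

play_rows --pt "0 -0.6 0 0 24" --pt "0 -1.2 0 0 24" --pt "0 -1.88 0 0 24" --pt "0 -1.88 0 0 24" --pt "0 -1.88 0 0 24"

```text
clock: 37.05
position: [0.6124, -0.1713, 0.0451]
ee_rot: [0.001, 0.698, 0.716, 0.0]
contact_force: [0.5, -0.1, -3.4]
width: 0.0265
gripper_force: 70.7
```

```bash
python3 m.py .607 5; python3 m.py .607 6|tail -1; python3 - <<'E'
from h import *
c=cap('side');C=cloud(c);ok=c['range_z']>0
for lo,hi,x,w in((-.1,-.07,.607,.02),(-.04,-.005,.607,.02),(.04,.06,.607,.03),(.09,.105,.607,.03)):
    q=C[ok&(C[...,2]>.03)&(C[...,2]<.0755)&(abs(C[...,0]-x)<w)&(C[...,1]<hi)&(C[...,1]>lo)]
    print(lo,len(q),np.percentile(q[:,2],97).round(4),q[q[:,2]>np.percentile(q[:,2],80)].mean(0).round(4))
E
```

```text
[ 0.61239967 -0.17129626  0.04505125] 91.40550388587538 0.02646837175265995
rod tip y -0.05167184815541274
[[-1.013e-01  6.110e-01  5.780e-02  3.870e+02]
 [-8.630e-02  6.108e-01  5.800e-02  4.130e+02]
 [-7.130e-02  6.105e-01  5.820e-02  4.470e+02]
 [-5.630e-02  6.101e-01  5.810e-02  5.060e+02]]
rod x at .028 0.6084041670872243 slope -0.020636343176994268 z axis 0.052894981335819984 slope 0.008216594922348894
rod x at .028 0.6086614448707289 slope -0.020900566394004078 z axis 0.05155916137970677 slope -0.006482166425864566
-0.1 39 0.058 [ 0.6077 -0.0806  0.0572]
-0.04 54 0.059 [ 0.6067 -0.0202  0.0579]
0.04 56 0.074 [0.6046 0.0495 0.0735]
0.09 126 0.0735 [0.6037 0.098  0.0727]
```

play_rows --pt "0 -0.03 0 0 24" --pt "0.4 -0.03 0 0 24" --pt "0.8 -0.03 0 0 24" --pt "1.2 -0.03 0 0 24" --pt "1.2 -0.03 0 0 24"

```text
clock: 37.83
position: [0.6089, -0.1209, 0.0446]
ee_rot: [-0.0, 0.697, 0.717, -0.0]
contact_force: [0.1, -0.6, -3.1]
width: 0.0267
gripper_force: 70.7
```

play_rows --pt "0.25 0 0 0 24" --pt "0.5 0 0 0 24" --pt "0.75 0 0 0 24" --pt "1 0 0 0 24" --pt "1.25 0 0 0 24"

```text
clock: 38.45
position: [0.6079, -0.0723, 0.0446]
ee_rot: [0.0, 0.698, 0.716, -0.0]
contact_force: [0.2, -0.4, -4.2]
width: 0.0264
gripper_force: 70.7
```

play_rows --pt "0.2 0 0 0 24" --pt "0.4 0 0 0 24" --pt "0.6 0 0 0 24" --pt "0.8 0 0 0 24" --pt "1 0 0 0 24"

```text
clock: 39.08
position: [0.6069, -0.0324, 0.0446]
ee_rot: [0.0, 0.698, 0.716, -0.0]
contact_force: [-0.4, 0.3, -3.4]
width: 0.0266
gripper_force: 70.7
```

play_rows --pt "0.12 0 0 0 24" --pt "0.18 0 0 0 24" --pt "0.18 0 0 0 24"

```text
clock: 39.45
position: [0.6068, -0.0257, 0.0446]
ee_rot: [0.0, 0.698, 0.716, -0.0]
contact_force: [-0.5, 0.0, -3.9]
width: 0.0265
gripper_force: 70.7
```

```bash
python3 tr.py b
```

```text
[ 0.60681326 -0.02569815  0.04459441] [-4.81254252e-01  5.80039840e-04 -3.86466366e+00]
side [161 258  18  17 176] [0.662 0.157 0.014] [0.687 0.195 0.033] [171. 130.  73.]
side [185 269  18  18 182] [0.592 0.158 0.014] [0.618 0.195 0.033] [172. 131.  73.]
top [200 171  13   9  97] [0.662 0.156 0.015] [0.688 0.193 0.039] [129. 106.  74.]
top [200 192  12   9  97] [0.592 0.156 0.016] [0.62  0.192 0.037] [128. 104.  73.]
```

play_rows --pt "-0.5 0 0 0 24" --pt "-1.4 0 0 0 24" --pt "-2.5 0 0 0 24" --pt "-3.8 0 0 0 24" --pt "-4 0 0 0 24"

```text
clock: 40.17
position: [0.6112, -0.1912, 0.0447]
ee_rot: [0.002, 0.7, 0.714, -0.0]
contact_force: [0.4, 0.9, -4.5]
width: 0.0266
gripper_force: 70.7
```

play_rows --pt "0 0 -1 0 24" --pt "0 0 -1.8 0 24" --pt "-1 -1.2 -1.8 -0.3 24" --pt "-2.5 -2.5 -1.8 -0.77 24" --pt "-3.5 -3.5 -1.8 -0.77 24"

```text
clock: 40.8
position: [0.4803, -0.3226, 0.1168]
ee_rot: [0.001, 0.648, 0.762, -0.0]
contact_force: [-0.3, -0.9, -3.7]
width: 0.0263
gripper_force: 70.8
```

play_rows --pt "0 0 0 0 24" --pt "0 0 0 0 24"

```text
clock: 41.05
position: [0.4814, -0.3213, 0.1167]
ee_rot: [-0.0, 0.649, 0.761, 0.0]
contact_force: [0.4, 0.1, -3.9]
width: 0.0268
gripper_force: 71.0
```

```bash
python3 -c "
from h import *
print(tool()[0],go([.4296,-.3518,.04],np.radians(99.1)))"
```

```text
[ 0.48139448 -0.32131689  0.11665795] (array([-0.55, -1.4 ,  1.92]), np.float64(-0.007386692873031109))
```

play_rows --pt "-0.3 -0.7 0 0 24" --pt "-0.55 -1.4 0.5 0 24" --pt "-0.55 -1.4 1.9 0 24" --pt "-0.55 -1.4 1.9 0 24" --pt "-0.55 -1.4 1.9 0 24"

```text
clock: 41.68
position: [0.4316, -0.3518, 0.0417]
ee_rot: [0.001, 0.648, 0.762, 0.0]
contact_force: [0.9, -0.4, -4.0]
width: 0.0265
gripper_force: 71.1
```

play_rows --pt "0 0 0.2 0 24" --pt "0 0 0.4 0 24" --pt "0 0 0.5 0 24" --pt "0 0 0.6 0 24" --pt "0 0 0.6 0 24"

```text
clock: 42.3
position: [0.4297, -0.3515, 0.0163]
ee_rot: [-0.0, 0.649, 0.761, 0.0]
contact_force: [0.3, -0.4, -5.0]
width: 0.0267
gripper_force: 71.2
```

```bash
python3 -c "
from h import *
print(tool()[0],manip.get_state()['contact_force'])"
```

```text
[ 0.42966862 -0.35153918  0.01628822] [ 0.34890488 -0.3833593  -5.03899   ]
```

play_rows --pt "0 0 0.05 0 24" --pt "0 0 0.1 0 24" --pt "0 0 0.1 0 24"

```text
clock: 42.68
position: [0.4298, -0.3516, 0.0125]
ee_rot: [-0.0, 0.649, 0.761, -0.0]
contact_force: [-1.6, -0.2, -4.1]
width: 0.0262
gripper_force: 71.2
```

play_rows --pt "0 0 0 0 32" --pt "0 0 0 0 50" --pt "0 0 -1 0 60" --pt "0 0 -2.5 0 60" --pt "0 0 -4 0 60"

```text
clock: 43.3
position: [0.4299, -0.3517, 0.1746]
ee_rot: [0.0, 0.649, 0.761, -0.0]
contact_force: [0.2, 0.1, -0.1]
width: 0.0602
gripper_force: 0.0
```

```bash
python3 d.py; python3 - <<'E'
from h import *
for n in('top','side','wrist'):
    c=cap(n,n+'9');C=cloud(c);q=C[(c['range_z']>0)&(C[...,2]>.028)&(C[...,2]<.048)&(np.hypot(C[...,0]-.536,C[...,1]+.154)<.03)]
    if len(q): print(n,len(q),(q.min(0)+q.max(0))/2,q[:,2].max())
print(go([.536,-.154,.14],np.radians(91.5)))
E
```

```text
[ 0.42986541 -0.35166518  0.17463836] 99.1236554176923
hi 2013 ((432.7347106933594, -370.42340087890625), (27.876834869384766, 79.3766860961914), 8.615874290466309) 0.03342312408438519
2247 [ 0.39832339 -0.40856399  0.01644994] [ 0.45226599 -0.18310079  0.0299998 ]
rod [-0.15460755  0.37526262] [0.42164488 0.4139145  0.40618413]
top 57 [ 0.53524846 -0.15398162  0.03651228] 0.044933672710183004
side 63 [ 0.53594474 -0.15314776  0.03351242] 0.038350374178109936
wrist 249 [ 0.53806205 -0.16246672  0.0326827 ] 0.03724179845931186
(array([4.48, 3.39, 0.85]), np.float64(0.7629239153925369))
```

play_rows --pt "1 0.8 0 0.4 50" --pt "2.2 1.7 0 0.76 50" --pt "3.4 2.6 0.4 0.76 50" --pt "4.48 3.39 0.85 0.76 50" --pt "4.48 3.39 0.85 0.76 50"

```text
clock: 44.12
position: [0.5342, -0.1489, 0.1351]
ee_rot: [-0.004, 0.696, 0.718, -0.001]
contact_force: [-0.3, -0.1, 0.1]
width: 0.05
gripper_force: 0.0
```

play_rows --pt "0 0 0 0 50" --pt "0 0 0 0 50"

```text
clock: 44.38
position: [0.5349, -0.1544, 0.1384]
ee_rot: [-0.0, 0.698, 0.716, -0.0]
contact_force: [-0.1, 0.2, 0.1]
width: 0.0499
gripper_force: 0.0
```

```bash
python3 - <<'E'
from h import *
c=cap('wrist');C=cloud(c);q=C[(c['range_z']>0)&(C[...,2]>.029)&(C[...,2]<.048)&(np.hypot(C[...,0]-.536,C[...,1]+.154)<.03)]
k=(q.min(0)+q.max(0))/2; print(tool()[0],len(q),k,np.ptp(q,0)); print(go([k[0],k[1],.011]))
E
```

```text
[ 0.53494128 -0.15455699  0.13862883] 663 [ 0.53796024 -0.15322684  0.03324483] [0.02472487 0.02480397 0.00803336]
(array([0.03, 0.08, 3.19]), None)
```

play_rows --pt "0.03 0.07 1 0 50" --pt "0.03 0.07 2.2 0 50" --pt "0.03 0.07 3.1 0 50" --pt "0.03 0.07 3.15 0 30" --pt "0.03 0.07 3.15 0 20" --newtons 30

```text
clock: 45.05
position: [0.5389, -0.1531, 0.0137]
ee_rot: [0.001, 0.698, 0.716, 0.0]
contact_force: [0.1, 0.1, -0.3]
width: 0.0251
gripper_force: 30.9
```

play_rows --pt "0 0 0 0 20" --pt "0 0 0 0 20" --pt "0 0 -1.2 0 20" --pt "0 0 -2.7 0 20" --pt "0 0 -4.2 0 20"

```text
clock: 45.68
position: [0.538, -0.1518, 0.1831]
ee_rot: [0.001, 0.698, 0.717, 0.0]
contact_force: [0.2, -0.4, -0.7]
width: 0.0251
gripper_force: 30.9
```

play_rows --pt "1.3 0 -0.4 0 20" --pt "2.8 0 -0.4 0 20" --pt "4.3 0 -0.4 0 20" --pt "5.8 0.1 -0.4 0 20" --pt "7.2 0.25 -0.4 0 20"

```text
clock: 46.3
position: [0.5402, 0.1383, 0.1977]
ee_rot: [0.001, 0.697, 0.717, 0.001]
contact_force: [0.3, 0.6, 0.4]
width: 0.0249
gripper_force: 31.0
```

```bash
python3 -c "
from h import *
s=manip.get_state();print(s['width'],s['gripper_force'],tool()[0],go([.54,.207,.019],np.radians(91.5)))"
```

```text
0.024932278614654958 30.963417291641235 [0.54017325 0.13827757 0.19767582] (array([1.72, 0.03, 4.47]), np.float64(0.005250770835597507))
```

play_rows --pt "1.72 0 0 0 20" --pt "1.72 0 0 0 20" --pt "1.72 0 1.4 0 20" --pt "1.72 0 2.8 0 20" --pt "1.72 0 4.2 0 20"

```text
clock: 46.92
position: [0.5391, 0.2041, 0.028]
ee_rot: [0.001, 0.698, 0.716, 0.001]
contact_force: [0.6, 0.5, -1.8]
width: 0.0249
gripper_force: 31.0
```

play_rows --pt "0 0 0.1 0 20" --pt "0 0 0.2 0 20" --pt "0 0 0.2 0 30" --pt "0 0 0.2 0 45" --pt "0 0 0.2 0 50"

```text
clock: 47.55
position: [0.5393, 0.2052, 0.0218]
ee_rot: [0.001, 0.698, 0.716, 0.001]
contact_force: [-0.6, 0.3, -0.5]
width: 0.05
gripper_force: 0.0
```

play_rows --pt "0 0 -1 0 50" --pt "0 0 -2.5 0 50" --pt "0 0 -4 0 50" --pt "-1 0 -5 0 50" --pt "-2.4 0 -5 0 50"

```text
clock: 48.18
position: [0.5437, 0.1093, 0.2254]
ee_rot: [0.003, 0.696, 0.718, 0.004]
contact_force: [0.8, -0.2, -0.2]
width: 0.0502
gripper_force: 0.0
```

play_rows --pt "-1.5 0 0 0 50" --pt "-3 0 0 0 50" --pt "-4.5 0 0 0 50" --pt "-6 0 0 0 50" --pt "-6 0 0 0 50"

```text
clock: 48.8
position: [0.5476, -0.1352, 0.2208]
ee_rot: [0.001, 0.7, 0.714, -0.0]
contact_force: [-0.4, 0.1, -0.3]
width: 0.0498
gripper_force: 0.0
```

```bash
python3 tr.py c; python3 d.py | head -2; python3 - <<'E'
import cv2,numpy as np
a=cv2.imread('pics/side_c.png');b=cv2.imread('pics/top_c.png')
cv2.imwrite('pics/fin.png',np.hstack([cv2.resize(a[110:360,110:390],(448,400)),cv2.resize(b[130:290,150:290],(350,400))]))
E
```

```text
[ 0.54760546 -0.13524725  0.22081858] [-0.43651065  0.136839   -0.28392991]
side [161 258  18  17 176] [0.663 0.157 0.014] [0.687 0.196 0.034] [167. 126.  70.]
side [185 269  18  19 185] [0.593 0.157 0.014] [0.617 0.195 0.033] [168. 127.  71.]
side [203 290  14  16 169] [0.526 0.193 0.015] [0.552 0.218 0.045] [178. 137.  76.]
top [200 171  12   9  95] [0.661 0.156 0.016] [0.689 0.192 0.04 ] [131. 107.  75.]
top [200 192  12   9  97] [0.593 0.156 0.016] [0.62  0.192 0.038] [129. 105.  73.]
top [191 213  10   9  66] [0.526 0.191 0.015] [0.549 0.217 0.049] [143. 117.  82.]
[ 0.54729322 -0.13118883  0.22073233] 91.42473887150547
hi 135 ((479.8874206542969, -340.42657470703125), (13.329061508178711, 25.591447830200195), 12.436491966247559) 0.03328367341492272
```

View pics/fin.png

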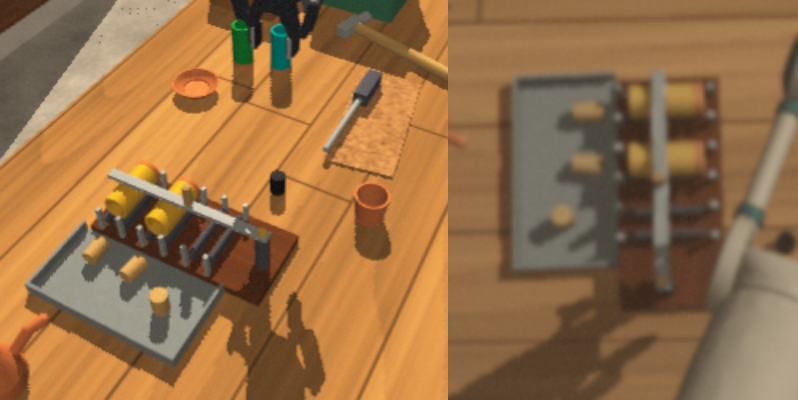

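The side view shows all three plugs in the tray and both collars under the closed bar. The drift has been knocked to the mat's edge, with its handle at crop (367,88), so I'll put it back.

play_rows --pt "-1.4 -0.4 0 0 60" --pt "-2.8 -0.8 0 0 60" --pt "-4.2 -1.3 0 -0.4 60" --pt "-5.6 -1.8 0.2 -0.76 60" --pt "-6.7 -2.1 0.4 -0.76 60"

```text
clock: 49.58
position: [0.4708, -0.4013, 0.2049]
ee_rot: [0.0, 0.648, 0.762, 0.0]
contact_force: [-0.3, 0.3, 0.9]
width: 0.0605
gripper_force: 0.0
```

play_rows --pt "0 0 0 0 60" --pt "0 0 0 0 60"

```text
clock: 49.82
position: [0.4714, -0.3992, 0.2047]
ee_rot: [-0.0, 0.648, 0.762, 0.001]
contact_force: [-0.1, -0.4, 0.1]
width: 0.0599
gripper_force: 0.0
```

```bash
cat > d2.py <<'E'
from h import *
p,M=tool();print(p,np.degrees(np.arctan2(M[1,0],M[0,0])))
c=cap('wrist','d2');C=cloud(c);ok=c['range_z']>0
q=C[ok&(C[...,2]>.026)&(C[...,2]<.045)&(C[...,0]>.38)&(C[...,0]<.56)&(C[...,1]<-.27)&(C[...,1]>-.46)]
print('handle',len(q),cv2.minAreaRect((q[:,:2]*1e3).astype(np.float32)),q[:,2].max())
v=np.array(cv2.fitLine(C[ok&(C[...,2]>.017)&(C[...,2]<.026)&(C[...,0]>.38)&(C[...,0]<.5)&(C[...,1]<-.15)&(C[...,1]>-.30)][:,:2].astype(np.float32),cv2.DIST_HUBER,0,.01,.01)).ravel();print('rod',v,np.degrees(np.arctan2(v[1],v[0])))
t=cv2.imread('pics/top0.png'); d=cap('top')
# mat by depth/colour at start of job: reddish cork, top0
hs=cv2.cvtColor(t,cv2.COLOR_BGR2LAB); 
from scipy import ndimage as nd
g=cv2.cvtColor(t,cv2.COLOR_BGR2GRAY).astype(float)
box=np.zeros(g.shape,bool);box[215:285,305:420]=1
a=(hs[...,1].astype(float)); s=np.sqrt(np.maximum(nd.uniform_filter(g*g,5)-nd.uniform_filter(g,5)**2,0))
cr=[(272+240/2.6,120+0)]
# corners clicked in crop c1 (offset 390; 2.6x; origin 270,120): approx
P=[((x-390)/2.6+270,y/2.6+120) for x,y in((514,312),(728,274),(745,368),(532,406))]
print('mat corners',plane(d,P,.004).round(3)); print('centre',plane(d,P,.004).mean(0))
E
python3 d2.py
```

```text
[ 0.47143046 -0.39917071  0.20466859] 99.21038316307477
handle 1897 ((471.6989440917969, -368.7423400878906), (27.979408264160156, 80.3310775756836), 0.5807246565818787) 0.03387799119779483
rod [ 0.00385041 -0.9999926   0.4706987  -0.25161004] -89.77938
mat corners [[ 0.464 -0.175  0.004]
 [ 0.506 -0.434  0.004]
 [ 0.393 -0.448  0.004]
 [ 0.352 -0.193  0.004]]
centre [ 0.42883112 -0.31259766  0.004     ]
```

```bash
python3 -c "
from h import *
print(tool()[0],go([.4715,-.3487,.05],np.radians(90.4)))"
```

```text
[ 0.47167402 -0.39899563  0.20506594] (array([1.24, 0.2 , 3.88]), np.float64(0.8869921067013167))
```

play_rows --pt "0.6 0.1 1 0.5 60" --pt "1.24 0.2 2.4 0.88 60" --pt "1.24 0.2 3.8 0.88 60" --pt "1.24 0.2 3.8 0.88 60" --pt "1.24 0.2 3.8 0.88 60"

```text
clock: 50.55
position: [0.4725, -0.3514, 0.0547]
ee_rot: [0.002, 0.705, 0.71, 0.0]
contact_force: [-0.7, -0.2, 0.4]
width: 0.06
gripper_force: 0.0
```

play_rows --pt "0 0 0 0 60" --pt "0 0 0 0 60"

```text
clock: 50.8
position: [0.4717, -0.3519, 0.0546]
ee_rot: [0.002, 0.705, 0.709, 0.0]
contact_force: [0.2, -0.1, -1.1]
width: 0.0598
gripper_force: 0.0
```

```bash
python3 d2.py|head -3; python3 -c "
from h import *
print(tool()[0],go([.4715,-.3487,.012],np.radians(90.4)))"
```

```text
[ 0.47173821 -0.35189009  0.05462858] 90.31643584598555
handle 5109 ((471.7869567871094, -368.74810791015625), (28.0903263092041, 80.70653533935547), 0.5252022743225098) 0.03356262860144418
rod [ 0.00812565 -0.999967    0.4707069  -0.2561999 ] -89.534424
[ 0.47120356 -0.35145879  0.05383463] (array([0.07, 0.01, 1.05]), np.float64(-0.00905426713268156))
```

play_rows --pt "0.05 0.01 0.6 0 60" --pt "0.05 0.01 1.03 0 60" --pt "0.05 0.01 1.03 0 40" --pt "0.05 0.01 1.03 0 24" --pt "0.05 0.01 1.03 0 24" --newtons 70

```text
clock: 51.52
position: [0.4716, -0.3493, 0.0122]
ee_rot: [0.001, 0.705, 0.709, -0.0]
contact_force: [0.1, -1.0, 0.5]
width: 0.0264
gripper_force: 70.8
```

play_rows --pt "0 0 0 0 24" --pt "0 0 0 0 24" --pt "0 0 -0.4 0 24" --pt "0 0 -0.7 0 24"

```text
clock: 52.02
position: [0.471, -0.3487, 0.04]
ee_rot: [-0.0, 0.705, 0.709, -0.0]
contact_force: [-0.0, 0.6, -4.1]
width: 0.0266
gripper_force: 70.3
```

play_rows --pt "-0.2 -0.4 0 -0.4 24" --pt "-0.43 -0.84 0 -0.88 24" --pt "-0.43 -0.84 0 -0.88 24" --pt "-0.43 -0.84 0.3 -0.88 24" --pt "-0.43 -0.84 0.55 -0.88 24"

```text
clock: 52.65
position: [0.438, -0.3657, 0.0165]
ee_rot: [-0.0, 0.649, 0.761, 0.0]
contact_force: [-0.3, 0.5, -4.3]
width: 0.0265
gripper_force: 70.3
```

play_rows --pt "0 0 0 0 24" --pt "0 0 0 0 24"

```text
clock: 52.9
position: [0.4379, -0.366, 0.0171]
ee_rot: [-0.0, 0.649, 0.761, 0.0]
contact_force: [0.2, 0.0, -4.8]
width: 0.0268
gripper_force: 70.2
```

play_rows --pt "0 0 0.06 0 24" --pt "0 0 0.11 0 24" --pt "0 0 0.11 0 24" --pt "0 0 0.11 0 32" --pt "0 0 0.11 0 50"

```text
clock: 53.52
position: [0.4382, -0.3668, 0.0137]
ee_rot: [0.001, 0.649, 0.761, -0.0]
contact_force: [0.1, -0.3, -0.4]
width: 0.0489
gripper_force: 0.0
```

play_rows --pt "0 0 0 0 60" --pt "0 0 -1 0 60" --pt "0 0 -2.5 0 60" --pt "0 0 -4 0 60" --pt "0 0 -5 0 60"

```text
clock: 54.15
position: [0.4383, -0.3668, 0.2166]
ee_rot: [0.002, 0.649, 0.761, -0.0]
contact_force: [-0.3, -0.0, -1.2]
width: 0.0599
gripper_force: 0.0
```

play_rows --pt "0 0 0 0 60" --pt "0 0 0 0 60" --pt "0 0 0 0 60" --pt "0 0 0 0 60" --pt "0 0 0 0 60"

```text
clock: 54.78
position: [0.4375, -0.366, 0.2122]
ee_rot: [-0.001, 0.649, 0.761, 0.0]
contact_force: [0.3, -0.7, 0.2]
width: 0.0601
gripper_force: 0.0
```

```bash
python3 d2.py|head -3; python3 tr.py z; python3 - <<'E'
from h import *
a=cap('side');b=cap('wrist')
cv2.imwrite('pics/fin2.png',np.hstack([cv2.resize(a['img'][100:400,90:400],(413,400)),b['img'][:400,100:460]])[:,:,::-1])
E
```

```text
[ 0.43746151 -0.36603351  0.21217813] 99.12042851623849
handle 1602 ((440.5374755859375, -384.58966064453125), (27.47914695739746, 78.62427520751953), 8.721647262573242) 0.033863789873486594
rod [ 0.15947218 -0.9872024   0.4177782  -0.24658638] -80.82374
[ 0.43759403 -0.36613407  0.21259057] [0.37957225 0.34102922 0.05009474]
side [161 258  18  17 178] [0.662 0.158 0.014] [0.687 0.196 0.033] [169. 128.  72.]
side [185 269  18  18 183] [0.592 0.157 0.014] [0.618 0.195 0.033] [170. 129.  72.]
side [203 290  14  16 170] [0.526 0.192 0.014] [0.552 0.217 0.043] [179. 138.  78.]
top [200 171  12   9  96] [0.66  0.157 0.014] [0.689 0.192 0.037] [129. 105.  73.]
top [200 192  12   9  96] [0.593 0.156 0.015] [0.619 0.193 0.038] [127. 103.  72.]
top [191 213  10   9  63] [0.526 0.19  0.016] [0.553 0.221 0.047] [141. 116.  82.]
```

View pics/fin2.png

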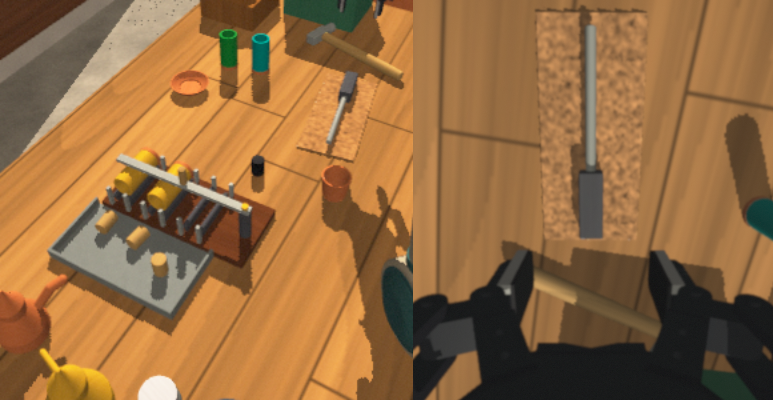

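The drift lies fully on the mat (wrist crop, about (590,130)), the keeper is closed over both collars, and three plugs are in the tray.

```bash
python3 -c "
from rig import manip
print(manip.sign_off())"
```

```text
the job is handed in; nothing more can be done
None
```

I handed the job in at about 55 s on the robot clock: both collars (only two were present) are in grooves 2 and 3 under the closed keeper, all three plugs including the loose one are in the tray, and the drift is flat on the mat; it got knocked to the mat's edge along the way, so I laid it back.

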